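# Power the hardness tester and take a blade reading

## Robot

A 7-joint arm with a two-finger parallel gripper is mounted at the origin on the work surface. World frame = base frame: x ahead of the robot, y to its left, z up, the work surface at z = 0. Lengths are in m, angles in rad, forces in N, time in s.
With the tool pointing down it reaches from about 0.4 to 0.85 m from the base axis. Payload 4.5 kg.
Tool frame: the origin (TCP) lies at the very end of the fingers, on their centre line; the grasp point (between the pads) lies 19 mm behind it; z points along the fingers, y is the direction in which the jaws open and shut (so a half turn about z gives the same grasp; the last joint's range is limited). The gripper opens to 88 mm and grips with 3 to 60 N. Pads are 18 mm wide; open, the fingers measure 123 mm over their backs; the gripper's body (75 mm by 187 mm) begins 45 mm behind the grasp point.
Start: joints at [1.15, 0.689, -0.195, 1.565, 0.157, 0.902, -0.215], TCP at [0.275, -0.561, 0.239] pointing down, gripper open.
Joint ranges: [-3.01, 3.01], [-0.46, 2.08], [-1.47, 1.51], [0.13, 2.56], [-1, 4.14], [0.04, 2.09], [-2.66, 2.66]. Speed limits (rad/s): [2.57, 2.57, 3.14, 3.14, 3.14, 3.14, 3.14].

## Interface

Orientations are given as [roll, pitch, yaw] about the fixed x, y, z axes, in that order (R = Rz(yaw) Ry(pitch) Rx(roll)).
In Python, from station import observe, snapshot, close_job gives the robot as it stands.
- The arm moves only by the tool arm_command, never from a script. Its argument "moves" is a list of rows, each a list of 5 numbers: the shift along the tool's x, y, z in m, then the turn about the tool's z in rad, then the opening, from -1 (shut) to 1 (fully open), so that 0 is half open. In form: [[tx, ty, tz, spin, hand], ...]. A call has 1 to 5 rows; each row shifts and turns the pose as measured when the row begins, along the tool's axes as they then stand; what a row does not reach is not made up. A row lasts 1/8 s, in which the tool goes at most 62.5 mm and 10.7 degrees, less where a joint would pass 70% of its speed; a pose out of reach is approached as far as the arm can. A call with a gripper value outside its range is refused whole. The fingers move at their own pace and stop on an object; "newtons" is the grip in N (left out, the last holds). Time passes only in rows, so rows that do not move let the fingers close. It gives the time, the measured TCP pose, the force and the opening at its end, in the units of the state.
- observe(): the state, without advancing time (a new reading comes with each control period).
- snapshot(name): name is "scene" or "side" or "wrist"; returns a dict with "color" (400x640x3 uint8, blue, green, red), "fovy" (degrees; the focal length in pixels is half the picture's height over the tangent of half this angle, whatever the lens; pixels are square), "cx", "cy" (the principal point, pixels), "cam_to_world" (4x4, takes a point from camera to world coordinates). Camera axes: x right, y down, z forward; pixel columns grow to the right and rows downward; lengths in m; the calibration is good to about 2 mm. The wrist camera is an equidistant fisheye: a pixel r from the principal point sees the ray r / f radians off the axis. A picture is of the moment at which its call begins. There is no depth.
- close_job(): hands the job in, once; it reports no verdict.
The state is a dict: "t": time; "q": joint angles; "joint_velocities": joint speeds; "tau": joint torques, N m; "tool_pos": TCP position; "tcp_rot": TCP orientation; "force": force on the tool from outside, world axes, zero at the start; "wrist_torque": the same for the moment, N m; "finger_gap": opening from 0.0 (shut) to 1.0 (fully open).
Only numpy, scipy, OpenCV 4.12 (cv2) and the standard library are available. Lean on these libraries where they do the work, as an engineer would, in place of code of your own. Each camera call takes 0.05 s, during which the arm holds its last target.

## Task

The hardness tester on the bench has no power: slide the charged battery pack (green tape) onto the T-rail on the tester's tail until it clicks fully home against the head. Then lift the pen probe out of its stand and hold its sprung tip inside the yellow ring on the blade, square to the tilted blade face, pressed lightly so that the tip is about half way in. Finish while still gripping and holding the probe there, steady, and leave the spent pack (red tape), the round reference block and the wooden handle scale where they lie.

Things in the scene. Friction and masses are not known exactly. Their poses are not given: they have to be found in the camera images.
- tester: cordless hardness tester, fixed. Origin on the bench (z 0) below the middle of the rear face of its head; +x from tail to head, z up. Head: grey block with screen and keys on top, x 0 to 98, 86 mm wide, 54 mm high (rubber boot 4 mm wider at its foot, out to x -2 and 103). Tail: x -83 to 0, 40 mm wide, top at z 18 mm, carrying the battery shoe, a black T-rail along x
- shoe_home (a point): where the pack's origin lies when fully home: 35 mm behind the head's rear face, on the centreline, 19 mm above the bench; tester's axes. Two sprung nibs on the flange's sides, 30 mm from the head, resist with about 6 to 13 N as the pack runs over them and click into its notches in the last 2.5 mm; the pack's front then stops dead on the head
- shoe_mouth (a point): free end of the T-rail: on its centreline, top of the flange, 72 mm behind the head's rear face, 31 mm above the bench; tester's axes. Stem 16 mm wide; flange 26 mm wide, underside z 27, top z 31 mm, running from here to the head, its first 12 mm tapered down to 18 mm wide
- pack: charged pack, loose, black, GREEN tape across its top: 70 x 44 (y) x 36 mm, 0.15 to 0.31 kg, origin centre of underside, +x the front (white arrow on top), which goes on first. T-slot along its underside, open at both ends: 29 mm wide for z 5 to 12 mm, 21 mm wide below z 5. Slot ceiling rides on the flange, so its origin is 19 to 22 mm above the bench on the rail; side play 1.5 mm each way
- pack_front (a point): middle of the charged pack's front end face, 35 mm ahead of the pack's origin and 19 mm above its underside; same axes. It meets the head's rear face when home
- spent_pack: the spent battery pack, same as the other but with RED tape; leave it alone
- chuck: blue tilting magnetic chuck, fixed: base 110 (x) x 190 (y) x 18 mm, origin centre of underside; two end cheeks up to z 68 mm carry a steel plate 96 x 156 x 30 mm, tilted 10 to 20 degrees about an axis along y 56 mm above the bench so that its face leans to -x (the robot), and locked
- blade_plate: the chuck's tilted plate with the dark knife blade held flat on it by magnetism. Origin in the middle of the plate on its turning axis; z is square to the plate and blade, upward; plate face at z 15, blade face at z 19 mm. Blade 4 mm thick, about 208 mm long, 36 mm wide, lying along y, point to +y, bright ground edge to -x (the robot)
- spot (a point): the marked test spot on the blade's upper face: centre of a yellow ring (inner diameter 12, outer 17 mm) around a bright patch. Its z axis is square out of the blade face, 10 to 20 degrees off vertical, leaning to the chuck's -x
- stand: fixed probe stand: dark round foot 90 mm in diameter, 14 mm high, with an upright aluminium tube (outer diameter 34, inner 26 mm) up to z = 90 mm; origin at the centre of its underside
- probe: pen probe, 161 mm long, 0.17 kg, upright in the stand. z runs along the pen, away from the tip; origin on the axis at the underside of the black collar (diameter 30, z 0 to 8 mm), which rests on the tube's rim 90 mm above the bench. Round ribbed grip diameter 24, z 8 to 95 mm; nose diameter 18, z -46 to 0; sprung round-ended tip diameter 10, down to z -66 mm. Lift 70 mm to clear the tube
- probe_point (a point): the end of the probe's tip, 66 mm below the collar's underside along the pen when the tip is fully out; same axes as the probe
- probe_tip (a joint): how far the sprung tip is pushed into the pen: 0 = fully out, 0.010 m = bottomed. It gives 2 N at first touch and 0.8 N more per mm (6 N half way, 10 N at the end)
- ref_block: round steel hardness reference block, 62 mm diameter, 16 mm high, loose; leave it alone
- handle_scale: dark wooden knife handle scale, 36 x 112 x 9 mm, loose; leave it alone
Not all that is in view belongs to the job. Leave any purple look-alike of the tester alone.

How it is judged:
By the outcome, as a careful person would: the job done as asked, in the order asked, and still so for the second after the job is handed in, while the arm keeps its last pose, push and grip.
It also fails if it takes over 58 s, if anything falls off the work surface, if the arm or the gripper's body presses on something with over 40 N, if the wrist force passes 120 N, or if a joint passes its speed limit or range.

## Working session

There is one attempt and no reset: what is moved stays moved. The work goes in short steps, Python scripts to look and compute and a tool call to move; the robot and the scene stay as the last step left them, time stands still between calls to the robot, and variables do not carry over. Pictures are saved under pics/ and viewed, and the job is handed in when it is done.

Besides the shell and the picture viewer there is one more tool, called after "Call:" by a JSON object that holds its "op" and its "data", one argument or row to a line. arm_command: Moves the arm, as the interface text tells. Its arguments: {"type":"object","properties":{"moves":{"type":"array","items":{"type":"array","items":{"type":"number"}}},"newtons":{"type":"number"}},"required":["moves"]}

```bash
ls; mkdir -p pics; python3 - <<'E'
from station import observe, snapshot
import cv2
print(observe())
for n in ("scene","side","wrist"):
    s=snapshot(n); cv2.imwrite(f"pics/{n}0.png",s["color"]); print(n,s["fovy"],s["cx"],s["cy"],s["cam_to_world"])
E
```

```text
pics
{'t': 0.0, 'q': array([ 1.14978516,  0.68997256, -0.19453244,  1.56635726,  0.15730545,
        0.90252954, -0.21510903]), 'joint_velocities': array([ 0.00088048,  0.00088349, -0.00167185,  0.0028989 , -0.00018857,
       -0.00155576,  0.0007637 ]), 'tau': array([ 7.39583338e-04, -5.27564228e+01, -1.26647919e+00, -1.53427756e+01,
       -5.25984087e-02,  6.71401926e-03,  1.61632479e-04]), 'tool_pos': array([ 0.27423292, -0.56090004,  0.23791413]), 'tcp_rot': array([-3.13972478e+00,  1.34823330e-04,  4.54905923e-01]), 'force': array([-0.012691  ,  0.81748261,  0.61544299]), 'wrist_torque': array([ 0.04192528,  0.01722138, -0.05174941]), 'finger_gap': 0.9978806753169159}
scene 49.585748539058656 315.9111170422252 198.31669816943653 [[ 0.73096834  0.57915907 -0.36091558  0.99703262]
 [ 0.68232762 -0.62857914  0.37325231 -0.41185646]
 [-0.01069155 -0.51909829 -0.85464768  0.98886031]
 [ 0.          0.          0.          1.        ]]
side 48.139067760117904 319.9530096078346 202.8424543139068 [[-0.76704117 -0.39762552  0.50352933 -0.01786053]
 [-0.64153367  0.48642333 -0.59314998  0.7254452 ]
 [-0.00907685 -0.77800147 -0.62819688  0.88613089]
 [ 0.          0.          0.          1.        ]]
wrist 65.70646984690485 322.2626938499144 199.39688499827307 [[ 4.39882918e-01 -8.63415649e-01 -2.47015052e-01  3.37066773e-01]
 [-8.98054936e-01 -4.23097340e-01 -1.20357692e-01 -5.30597726e-01]
 [-5.92696839e-04  2.74776379e-01 -9.61507977e-01  3.83087771e-01]
 [ 0.00000000e+00  0.00000000e+00  0.00000000e+00  1.00000000e+00]]
```

View pics/scene0.png

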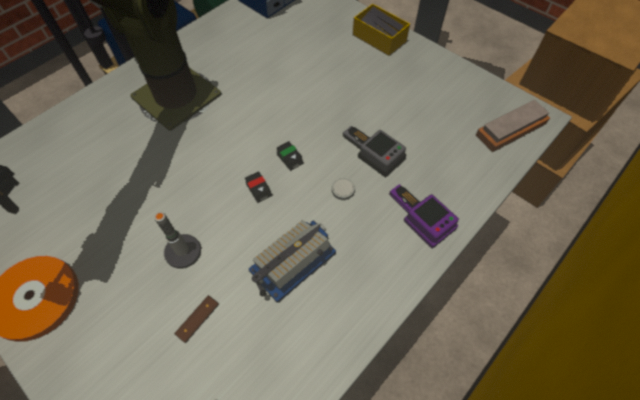

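View pics/side0.png

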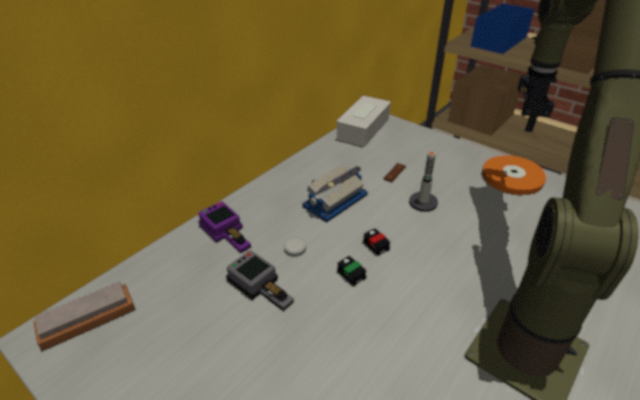

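View pics/wrist0.png

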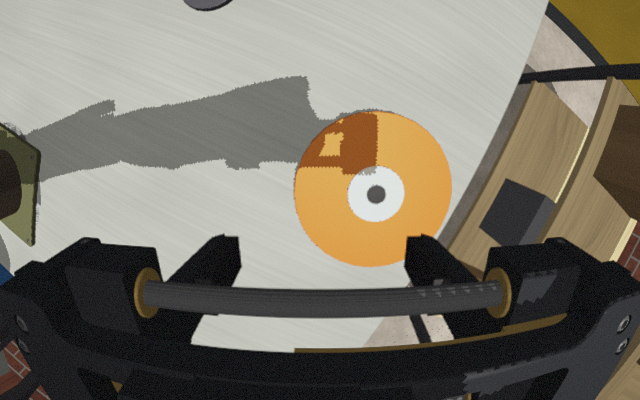

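```bash
cat > h.py <<'E'
import numpy as np, cv2
from station import observe, snapshot
from scipy.spatial.transform import Rotation as Rn
def foc(s): return 200/np.tan(np.radians(s["fovy"]/2))
def ray(s,name,u,v):
    f=foc(s); d=np.array([u-s["cx"],v-s["cy"]])/f
    if name=="wrist":
        r=np.linalg.norm(d); c=np.array([*(d/max(r,1e-9)*np.sin(r)),np.cos(r)])
    else: c=np.array([*d,1.])
    T=s["cam_to_world"]; w=T[:3,:3]@c
    return T[:3,3],w/np.linalg.norm(w)
def onz(s,name,u,v,z):
    o,w=ray(s,name,u,v); return o+w*(z-o[2])/w[2]
def proj(s,name,p):
    T=s["cam_to_world"]; c=T[:3,:3].T@(np.asarray(p,float)-T[:3,3]); f=foc(s)
    if name=="wrist":
        r=np.hypot(c[0],c[1]); th=np.arctan2(r,c[2]); k=f*th/max(r,1e-9)
    else: k=f/c[2]
    return np.array([s["cx"]+c[0]*k,s["cy"]+c[1]*k])
def tri(*rays):
    A=np.zeros((3,3));b=np.zeros(3)
    for o,w in rays:
        P=np.eye(3)-np.outer(w,w);A+=P;b+=P@o
    return np.linalg.solve(A,b)
def crop(s,u0,v0,u1,v1,k,fn):
    im=s["color"][v0:v1,u0:u1]; cv2.imwrite("pics/"+fn,cv2.resize(im,None,fx=k,fy=k,interpolation=cv2.INTER_CUBIC))
E
python3 - <<'E'
from h import *
s=snapshot("scene")
for n,u,v,z in [("green",289,150,.036),("red",258,185,.036),("tester top",383,148,.054),("tail end",348,131,.025),("spot~",297,243,.075),("standfoot",182,250,.014),("probe top",160,216,.185),("ref",343,188,.016),("scale",197,318,.009)]:
    print(n,onz(s,"scene",u,v,z).round(3))
crop(s,230,110,430,260,4,"sc_a.png"); crop(s,130,190,350,330,3,"sc_b.png")
E
```

```text
green [0.433 0.068 0.036]
red [ 0.455 -0.069  0.036]
tester top [0.627 0.236 0.054]
tail end [0.503 0.237 0.025]
spot~ [ 0.662 -0.131  0.075]
standfoot [ 0.444 -0.319  0.014]
probe top [ 0.443 -0.318  0.185]
ref [0.617 0.085 0.016]
scale [ 0.602 -0.4    0.009]
```

View pics/sc_a.png

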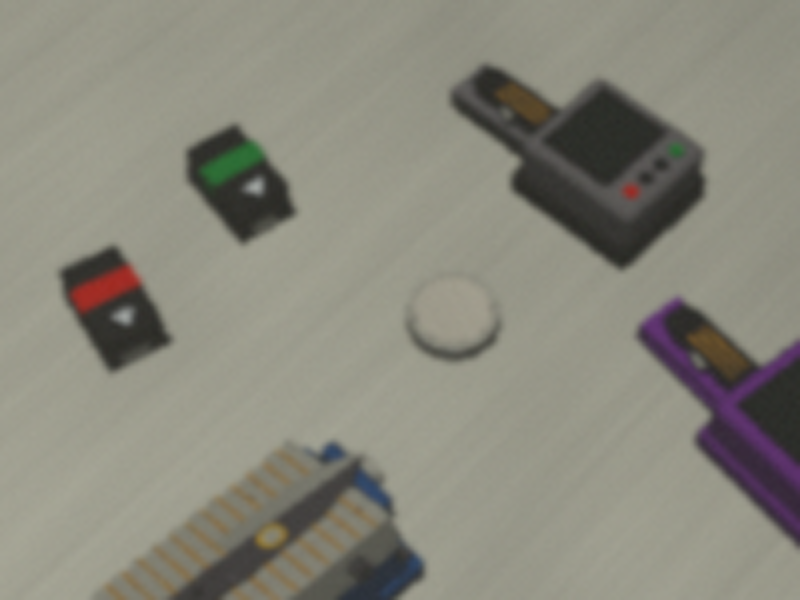

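View pics/sc_b.png

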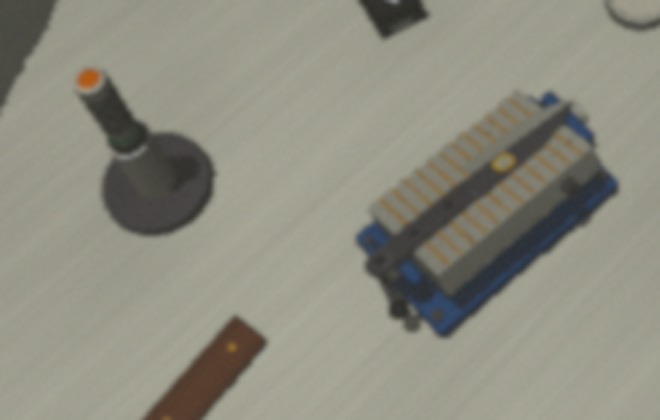

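```bash
cat >> h.py <<'E'
def plan(p1,yaw1,n=5,hand=1,p0=None,yaw0=None,step=.058):
    o=observe(); p0=o["tool_pos"] if p0 is None else np.array(p0); yaw0=o["tcp_rot"][2] if yaw0 is None else yaw0
    d=np.array(p1)-p0; L=np.linalg.norm(d); N=max(int(np.ceil(L/step)),int(np.ceil(abs(yaw1-yaw0)/.17)),1)
    rows=[];y=yaw0; R0=o["tcp_rot"]
    for i in range(N):
        R=Rn.from_euler("xyz",[R0[0],R0[1],y]).as_matrix()
        t=R.T@(d/N); rows.append([*[round(float(a),4) for a in t],round(-(yaw1-yaw0)/N,3),hand]); y+=(yaw1-yaw0)/N
    print(N,"rows"); 
    for i in range(0,N,5): print(rows[i:i+5])
E
python3 -c "
from h import *
plan([.42,-.2,.34],0)"
```

```text
7 rows
[[0.0414, -0.0372, -0.0145, np.float64(0.065), 1], [0.0388, -0.0398, -0.0145, np.float64(0.065), 1], [0.0362, -0.0423, -0.0145, np.float64(0.065), 1], [0.0334, -0.0445, -0.0145, np.float64(0.065), 1], [0.0304, -0.0466, -0.0145, np.float64(0.065), 1]]
[[0.0273, -0.0485, -0.0145, np.float64(0.065), 1], [0.0241, -0.0501, -0.0145, np.float64(0.065), 1]]
```

Call:
{"op": "arm_command", "data": {
  "moves": [
    [0.041, -0.037, -0.0145, 0.065, 1],
    [0.039, -0.04, -0.0145, 0.065, 1],
    [0.036, -0.042, -0.0145, 0.065, 1],
    [0.033, -0.0445, -0.0145, 0.065, 1],
    [0.03, -0.047, -0.0145, 0.065, 1]
  ]
}}

```text
t: 0.82
tool_pos: [0.3791, -0.3008, 0.3102]
tcp_rot: [-3.14, 0.002, 0.11]
force: [1.2, -0.4, -0.4]
finger_gap: 0.999
```

Call:
{"op": "arm_command", "data": {
  "moves": [
    [0.027, -0.048, -0.0145, 0.065, 1],
    [0.024, -0.05, -0.0145, 0.065, 1],
    [0, 0, 0, 0, 1]
  ]
}}

```text
t: 1.2
tool_pos: [0.4262, -0.1906, 0.3414]
tcp_rot: [-3.139, -0.002, -0.015]
force: [-0.8, -1.0, -0.1]
finger_gap: 0.999
```

```bash
python3 - <<'E'
from h import *
s=snapshot("wrist"); cv2.imwrite("pics/w1.png",s["color"])
np.save("w1.npy",s,allow_pickle=True)
o=observe();print(o["t"],o["tool_pos"],o["tcp_rot"])
E
```

```text
1.25 [ 0.42459774 -0.19329419  0.34082038] [-3.13981606e+00  4.19860832e-04 -1.93204981e-02]
```

View pics/w1.png

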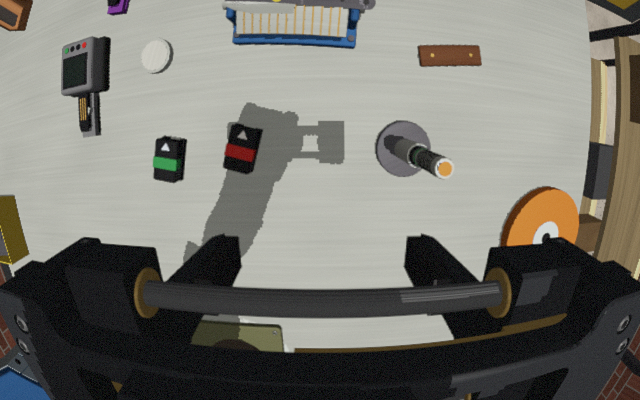

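```bash
python3 -c "
from h import *
plan([.37,.15,.24],0)"
```

```text
7 rows
[[-0.0087, -0.0489, 0.0145, np.float64(-0.003), 1], [-0.0086, -0.0489, 0.0145, np.float64(-0.003), 1], [-0.0085, -0.0489, 0.0145, np.float64(-0.003), 1], [-0.0083, -0.0489, 0.0145, np.float64(-0.003), 1], [-0.0082, -0.049, 0.0145, np.float64(-0.003), 1]]
[[-0.0081, -0.049, 0.0145, np.float64(-0.003), 1], [-0.0079, -0.049, 0.0145, np.float64(-0.003), 1]]
```

Call:
{"op": "arm_command", "data": {
  "moves": [
    [-0.0085, -0.049, 0.0145, -0.003, 1],
    [-0.0085, -0.049, 0.0145, -0.003, 1],
    [-0.0085, -0.049, 0.0145, -0.003, 1],
    [-0.008, -0.049, 0.0145, -0.003, 1],
    [-0.008, -0.049, 0.0145, -0.003, 1]
  ]
}}

```text
t: 1.88
tool_pos: [0.3876, 0.0461, 0.2653]
tcp_rot: [3.137, -0.002, -0.027]
force: [0.9, 0.2, -0.4]
finger_gap: 0.999
```

Call:
{"op": "arm_command", "data": {
  "moves": [
    [-0.008, -0.049, 0.0145, -0.003, 1],
    [-0.008, -0.049, 0.0145, -0.003, 1],
    [0, 0, 0, 0, 1],
    [0, 0, 0, 0, 1]
  ]
}}

```text
t: 2.38
tool_pos: [0.3745, 0.1437, 0.2331]
tcp_rot: [3.134, 0.001, -0.025]
force: [0.1, -0.5, 0.3]
finger_gap: 0.999
```

```bash
python3 - <<'E'
from h import *
s=snapshot("wrist"); cv2.imwrite("pics/w2.png",s["color"])
np.save("w2.npy",s,allow_pickle=True)
crop(s,60,0,460,230,2,"w2c.png")
o=observe();print(o["t"],o["tool_pos"],o["tcp_rot"])
E
```

```text
2.425 [0.37463865 0.14376426 0.23322957] [ 3.13426858e+00  2.78176992e-04 -2.52953209e-02]
```

View pics/w2c.png

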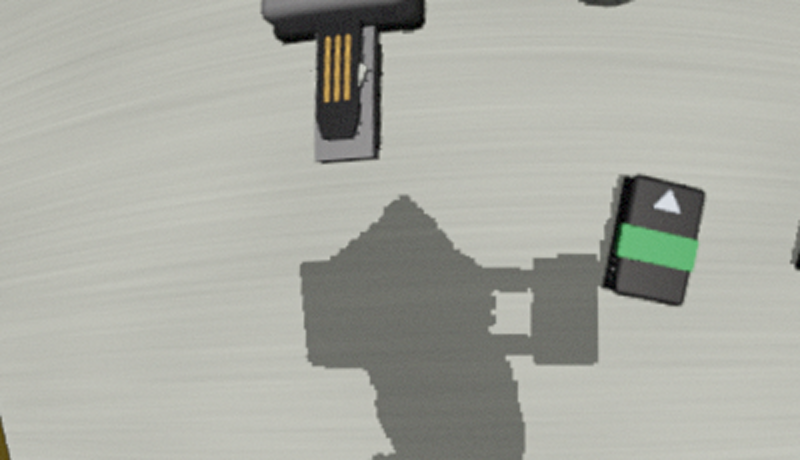

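```bash
python3 - <<'E'
from h import *
s=np.load("w2.npy",allow_pickle=True).item()
f=lambda u,v,z:onz(s,"wrist",60+u/2,v/2,z)
P=[f(u,v,.036) for u,v in [(638,176),(704,190),(683,305),(615,292)]]
c=sum(P)/4; print("pack c",c.round(4),[np.linalg.norm(P[i]-P[(i+1)%4]).round(4) for i in range(4)])
d=(P[0]+P[1]-P[2]-P[3]); print("yaw",np.arctan2(d[1],d[0]))
for n,u,v,z in [("mouthL",323,137,.031),("mouthR",357,137,.031),("flangeL top",317,38,.031),("L",317,105,.031),("R",364,38,.031),("R",362,105,.031),("tailL",316,162,.018),("tailR",380,158,.018)]:
    print(n,f(u,v,z).round(4))
E
```

```text
pack c [0.4361 0.064  0.036 ] [np.float64(0.0385), np.float64(0.0669), np.float64(0.0402), np.float64(0.0664)]
yaw -0.19218081624685
mouthL [0.5028 0.2526 0.031 ]
mouthR [0.5006 0.2323 0.031 ]
flangeL top [0.564 0.256 0.031]
L [0.5223 0.2559 0.031 ]
R [0.5601 0.2277 0.031 ]
R [0.5192 0.2291 0.031 ]
tailL [0.4902 0.2615 0.018 ]
tailR [0.4888 0.2222 0.018 ]
```

```bash
python3 -c "
from h import *
plan([.436,.064,.07],-.19)"
```

```text
4 rows
[[0.0159, 0.0192, 0.0409, np.float64(0.041), 1], [0.0166, 0.0186, 0.0409, np.float64(0.041), 1], [0.0174, 0.0179, 0.0409, np.float64(0.041), 1], [0.0181, 0.0171, 0.0409, np.float64(0.041), 1]]
```

Call:
{"op": "arm_command", "data": {
  "moves": [
    [0.016, 0.019, 0.041, 0.041, 1],
    [0.0165, 0.0185, 0.041, 0.041, 1],
    [0.0175, 0.018, 0.041, 0.041, 1],
    [0.018, 0.017, 0.041, 0.041, 1],
    [0, 0, 0, 0, 1]
  ]
}}

```text
t: 3.05
tool_pos: [0.4433, 0.0527, 0.0677]
tcp_rot: [3.136, -0.011, -0.211]
force: [-0.1, -0.4, 0.7]
finger_gap: 0.999
```

```bash
python3 - <<'E'
from h import *
s=snapshot("wrist"); cv2.imwrite("pics/w3.png",s["color"])
np.save("w3.npy",s,allow_pickle=True)
o=observe();print(o["t"],o["tool_pos"],o["tcp_rot"])
plan([.436,.064,.011],-.19)
E
```

```text
3.1 [0.44330855 0.05383104 0.06916751] [ 3.13717248 -0.0119997  -0.2091047 ]
2 rows
[[-0.005, -0.0043, 0.029, np.float64(-0.01), 1], [-0.0049, -0.0044, 0.029, np.float64(-0.01), 1]]
```

View pics/w3.png

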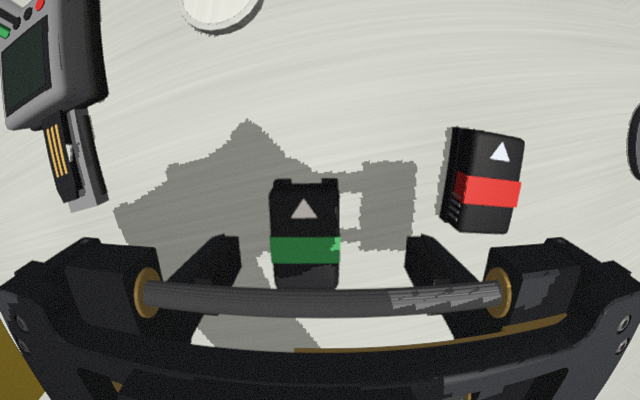

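```bash
python3 - <<'E'
from h import *
s=np.load("w3.npy",allow_pickle=True).item()
crop(s,230,150,380,300,5,"w3c.png")
E
```

```text
(no output)
```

View pics/w3c.png

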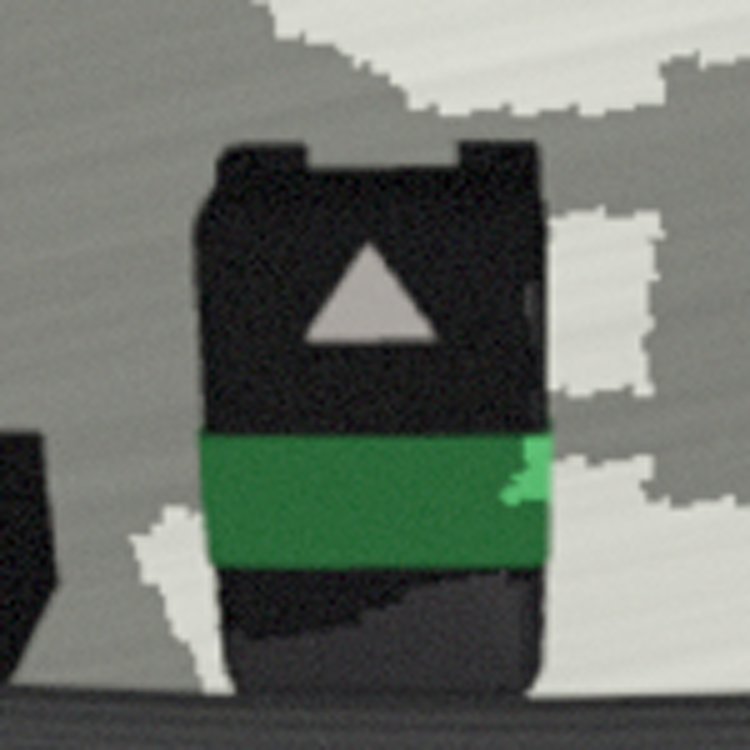

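```bash
python3 - <<'E'
from h import *
s=np.load("w3.npy",allow_pickle=True).item()
f=lambda u,v,z:onz(s,"wrist",230+u/5,150+v/5,z)
for a in [(201,432),(550,432),(550,568),(210,568),(368,242),(303,342),(438,342),(235,695),(530,695)]: print(a,f(*a,.036).round(4))
a,b=f(201,432,.036),f(550,432,.036);d=b-a;print(np.linalg.norm(d),np.arctan2(d[0],-d[1]))
s=np.load("w3.npy",allow_pickle=True).item()
crop(s,0,0,140,220,4,"w3t.png")
E
```

```text
(201, 432) [0.446  0.0843 0.036 ]
(550, 432) [0.437  0.0418 0.036 ]
(550, 568) [0.4184 0.0454 0.036 ]
(210, 568) [0.4274 0.0883 0.036 ]
(368, 242) [0.4655 0.0583 0.036 ]
(303, 342) [0.4549 0.0689 0.036 ]
(438, 342) [0.4515 0.0528 0.036 ]
(235, 695) [0.408  0.0903 0.036 ]
(530, 695) [0.4001 0.0516 0.036 ]
0.04340944716002873 -0.20822839922229064
```

View pics/w3t.png

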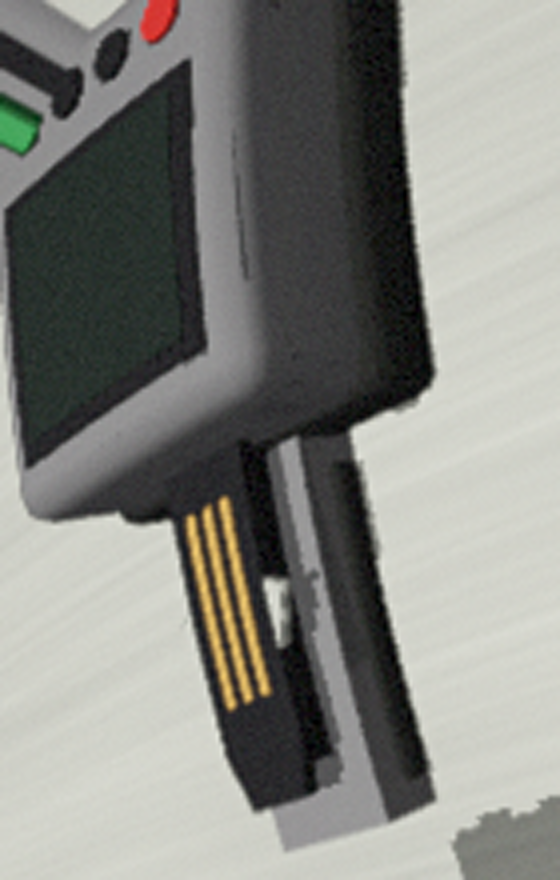

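Call:
{"op": "arm_command", "data": {
  "moves": [
    [-0.005, -0.005, 0.02, 0, 1],
    [-0.0045, -0.005, 0.02, 0, 1],
    [0, 0, 0.01, 0, 1],
    [0, 0, 0, 0, 1]
  ]
}}

```text
t: 3.6
tool_pos: [0.4452, 0.0649, 0.0373]
tcp_rot: [3.136, -0.007, -0.204]
force: [0.2, 0.1, 0.1]
finger_gap: 1.003
```

```bash
python3 - <<'E'
from h import *
o=observe();print(o["t"],o["tool_pos"],o["tcp_rot"])
plan([.435,.0643,.011],-.205)
E
```

```text
3.6 [0.4452092  0.0648811  0.03734999] [ 3.13579067 -0.00682673 -0.20421044]
1 rows
[[-0.0101, 0.0025, 0.0263, np.float64(0.001), 1]]
```

Call:
{"op": "arm_command", "data": {
  "moves": [
    [-0.01, 0.002, 0.024, 0, 1],
    [-0.004, 0, 0.005, 0, 1],
    [0, 0, 0, 0, 1]
  ]
}}

```text
t: 3.98
tool_pos: [0.4441, 0.0679, 0.0193]
tcp_rot: [3.129, 0.013, -0.21]
force: [-0.1, -0.0, -0.2]
finger_gap: 1.0
```

```bash
python3 - <<'E'
from h import *
o=observe();print(o["t"],o["tool_pos"],o["tcp_rot"])
plan([.435,.0643,.011],-.205)
E
```

```text
3.975 [0.44413237 0.06786001 0.01931342] [ 3.12865609  0.01333913 -0.20983955]
1 rows
[[-0.0081, 0.0053, 0.0085, np.float64(-0.005), 1]]
```

Call:
{"op": "arm_command", "data": {
  "moves": [
    [-0.009, 0.004, 0.008, 0, 1],
    [-0.005, 0.002, 0.002, 0, 1],
    [0, 0, 0, 0, 1]
  ]
}}

```text
t: 4.35
tool_pos: [0.436, 0.0655, 0.0158]
tcp_rot: [3.123, 0.029, -0.211]
force: [0.3, -0.1, 0.6]
finger_gap: 0.999
```

```bash
python3 - <<'E'
from h import *
o=observe();print(o["t"],o["tool_pos"],o["tcp_rot"])
plan([.435,.0643,.011],-.205)
E
```

```text
4.35 [0.43604376 0.06550976 0.01575021] [ 3.12252624  0.02865072 -0.21092727]
1 rows
[[-0.0006, 0.0013, 0.0048, np.float64(-0.006), 1]]
```

```bash
python3 - <<'E'
from h import *
o=observe();print(o["q"].round(3),o["tau"].round(2), o["joint_velocities"].round(4))
E
```

```text
[-0.241  0.923 -0.026  2.218  0.616  0.043 -2.654] [-1.00e-02 -4.68e+01  1.25e+00  9.00e-02 -0.00e+00  8.00e-02 -0.00e+00] [ 0.0006  0.0007  0.0015 -0.0033 -0.0015 -0.0002 -0.0021]
```

Call:
{"op": "arm_command", "data": {
  "moves": [
    [0, 0.001, 0.004, 0, -1]
  ],
  "newtons": 25
}}

```text
t: 4.47
tool_pos: [0.4369, 0.0646, 0.0128]
tcp_rot: [3.122, 0.031, -0.211]
force: [0.5, 0.1, 0.0]
finger_gap: 0.915
```

```bash
python3 - <<'E'
from h import *
o=observe();print(o["q"].round(3),o["tau"].round(2), o["joint_velocities"].round(4),o["tool_pos"],o["tcp_rot"],o["finger_gap"])
E
```

```text
[-0.238  0.93  -0.026  2.213  0.619  0.043 -2.654] [-1.500e-01 -4.745e+01  1.250e+00  2.400e-01 -3.000e-02  9.000e-02
 -0.000e+00] [ 0.0233  0.0582  0.0008 -0.038   0.0215 -0.0029  0.0003] [0.43694354 0.06463738 0.01275985] [ 3.1217876   0.03065879 -0.21096088] 0.9146588970733582
```

Call:
{"op": "arm_command", "data": {
  "moves": [
    [0, 0, 0, 0, -1],
    [0, 0, 0, 0, -1],
    [0, 0, 0, 0, -1]
  ]
}}

```text
t: 4.85
tool_pos: [0.4372, 0.0646, 0.0126]
tcp_rot: [3.122, 0.031, -0.211]
force: [-0.3, 0.4, -0.3]
finger_gap: 0.569
```

Call:
{"op": "arm_command", "data": {
  "moves": [
    [0, 0, 0, 0, 1],
    [0, 0, -0.03, 0, 1],
    [0.01, 0, -0.05, -0.1, 1],
    [0.01, 0, -0.05, -0.18, 1],
    [0, 0, 0, -0.18, 1]
  ]
}}

```text
t: 5.48
tool_pos: [0.4617, 0.0632, 0.1455]
tcp_rot: [3.135, 0.038, 0.265]
force: [0.2, -0.8, 0.1]
finger_gap: 0.999
```

```bash
python3 - <<'E'
from h import *
o=observe();print(o["q"].round(3),o["tool_pos"],o["tcp_rot"],o["finger_gap"])
s=snapshot("side");crop(s,320,230,420,300,6,"si1.png")
E
```

```text
[ 0.082  0.702 -0.518  2.079  0.647  0.566 -2.215] [0.46173788 0.06317826 0.1455281 ] [3.13503968 0.03785189 0.26465456] 0.9989948722802682
```

View pics/si1.png

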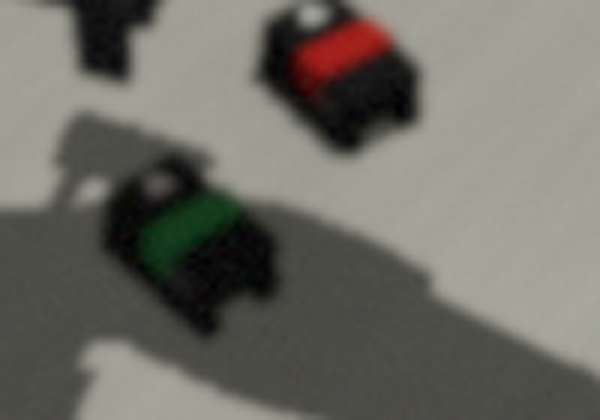

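Call:
{"op": "arm_command", "data": {
  "moves": [
    [0, 0, 0, -0.18, 1],
    [0, 0, 0, -0.18, 1],
    [0, 0, 0, -0.18, 1],
    [0, 0, 0, -0.18, 1],
    [0, 0, 0, -0.18, 1]
  ]
}}

```text
t: 6.15
tool_pos: [0.4572, 0.0607, 0.1421]
tcp_rot: [-3.108, 0.036, 1.184]
force: [-0.1, 0.6, -0.3]
finger_gap: 0.999
```

Call:
{"op": "arm_command", "data": {
  "moves": [
    [0, 0, 0, -0.18, 1],
    [0, 0, 0, -0.18, 1],
    [0, 0, 0, -0.18, 1],
    [0, 0, 0, -0.18, 1],
    [0, 0, 0, -0.18, 1]
  ]
}}

```text
t: 6.78
tool_pos: [0.4529, 0.0591, 0.1386]
tcp_rot: [-3.082, -0.006, 2.102]
force: [-0.0, -0.4, 0.5]
finger_gap: 1.001
```

```bash
python3 - <<'E'
from h import *
o=observe();print(o["q"].round(3),o["tool_pos"],o["tcp_rot"],o["finger_gap"])
plan([.435,.0643,.08],3.14159-.205)
E
```

```text
[ 0.337  0.858 -0.993  2.079  0.981  0.863 -0.738] [0.45288443 0.05905168 0.13857476] [-3.08174026 -0.00629371  2.10162789] 1.0009880570922263
5 rows
[[0.0026, -0.0018, 0.0119, np.float64(-0.167), 1], [0.003, -0.0014, 0.0118, np.float64(-0.167), 1], [0.0033, -0.0008, 0.0118, np.float64(-0.167), 1], [0.0035, -0.0002, 0.0118, np.float64(-0.167), 1], [0.0036, 0.0004, 0.0117, np.float64(-0.167), 1]]
```

Call:
{"op": "arm_command", "data": {
  "moves": [
    [0.003, -0.002, 0.012, -0.18, 1],
    [0.003, -0.0015, 0.012, -0.18, 1],
    [0.0035, -0.001, 0.012, -0.18, 1],
    [0.0035, 0, 0.012, -0.18, 1],
    [0.003, 0, 0.01, -0.16, 1]
  ]
}}

```text
t: 7.4
tool_pos: [0.4297, 0.0628, 0.0766]
tcp_rot: [-3.104, -0.059, 2.999]
force: [-0.6, 0.1, -1.1]
finger_gap: 1.002
```

```bash
cat >> h.py <<'E'
def st():
    o=observe(); R=Rn.from_euler("xyz",o["tcp_rot"]).as_matrix()
    print("t",round(o["t"],2),"q",o["q"].round(3),"p",o["tool_pos"].round(4),"rpy",o["tcp_rot"].round(4),"z",R[:,2].round(3),"F",o["force"].round(1),"gap",round(float(o["finger_gap"]),3)); return o
E
python3 - <<'E'
from h import *
st()
plan([.435,.0643,.012],3.14159-.205)
s=snapshot("wrist"); cv2.imwrite("pics/w4.png",s["color"])
E
```

```text
t 7.4 q [ 0.34   1.023 -1.066  2.165  1.227  0.915 -0.107] p [0.4297 0.0628 0.0766] rpy [-3.1036 -0.0592  2.9986] z [-0.064 -0.029 -0.998] F [-0.6  0.1 -1.1] gap 1.002
2 rows
[[-0.0044, 0.0023, 0.032, np.float64(0.031), 1], [-0.0044, 0.0024, 0.032, np.float64(0.031), 1]]
```

View pics/w4.png

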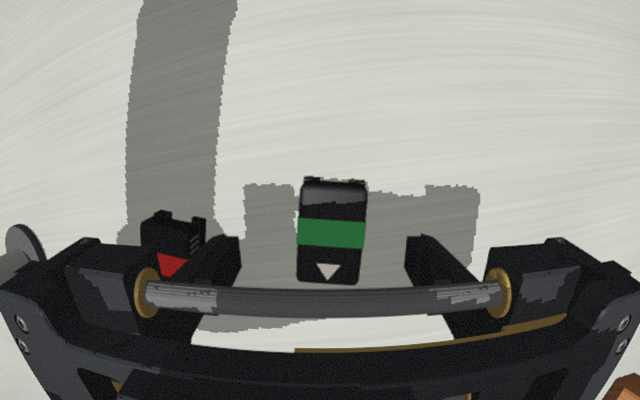

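Call:
{"op": "arm_command", "data": {
  "moves": [
    [-0.005, 0.002, 0.033, 0.04, 1],
    [-0.005, 0.002, 0.032, 0.02, 1],
    [0, 0, 0, 0, 1]
  ]
}}

```text
t: 7.82
tool_pos: [0.4333, 0.0622, 0.0073]
tcp_rot: [-3.095, -0.062, 2.931]
force: [0.2, 0.6, 0.5]
finger_gap: 1.0
```

```bash
python3 - <<'E'
from h import *
st()
plan([.435,.0643,.012],3.14159-.205)
E
```

```text
t 7.83 q [ 0.296  1.145 -0.97   2.159  1.399  0.878 -0.278] p [0.4333 0.0622 0.0073] rpy [-3.0954 -0.0621  2.9309] z [-0.07  -0.032 -0.997] F [0.2 0.6 0.5] gap 1.0
1 rows
[[-0.0009, 0.0022, -0.0049, np.float64(-0.006), 1]]
```

Call:
{"op": "arm_command", "data": {
  "moves": [
    [0, 0.002, -0.002, 0, -1],
    [0, 0, 0, 0, -1],
    [0, 0, 0, 0, -1],
    [0, 0, 0, 0, -1]
  ],
  "newtons": 25
}}

```text
t: 8.32
tool_pos: [0.4347, 0.0649, 0.0124]
tcp_rot: [-3.097, -0.059, 2.929]
force: [0.4, -0.1, 0.2]
finger_gap: 0.574
```

```bash
python3 - <<'E'
from h import *
st()
E
```

```text
t 8.32 q [ 0.294  1.137 -0.977  2.158  1.387  0.881 -0.276] p [0.4347 0.0649 0.0124] rpy [-3.0966 -0.0592  2.9292] z [-0.067 -0.032 -0.997] F [ 0.4 -0.1  0.2] gap 0.574
```

Call:
{"op": "arm_command", "data": {
  "moves": [
    [0, 0, 0, 0, -1],
    [0, 0, 0, 0, -1]
  ]
}}

```text
t: 8.57
tool_pos: [0.4348, 0.0649, 0.0127]
tcp_rot: [-3.097, -0.059, 2.929]
force: [-0.4, 0.5, -2.2]
finger_gap: 0.503
```

Call:
{"op": "arm_command", "data": {
  "moves": [
    [0, 0, -0.03, 0, -1],
    [0, 0, -0.04, 0, -1],
    [0, 0, 0, 0, -1]
  ]
}}

```text
t: 8.95
tool_pos: [0.4388, 0.0666, 0.0831]
tcp_rot: [-3.095, -0.061, 2.928]
force: [0.7, -0.6, -2.7]
finger_gap: 0.501
```

```bash
python3 - <<'E'
from h import *
st()
s=snapshot("wrist"); cv2.imwrite("pics/w5.png",s["color"])
s=snapshot("side");crop(s,260,190,440,310,4,"si2.png")
E
```

```text
t 8.95 q [ 0.331  1.009 -1.058  2.129  1.181  0.92  -0.126] p [0.4388 0.0666 0.0831] rpy [-3.0953 -0.0614  2.9283] z [-0.07  -0.032 -0.997] F [ 0.7 -0.6 -2.7] gap 0.501
```

View pics/w5.png

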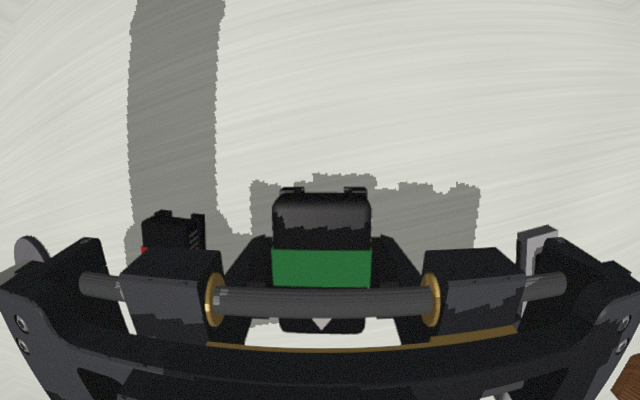

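View pics/si2.png

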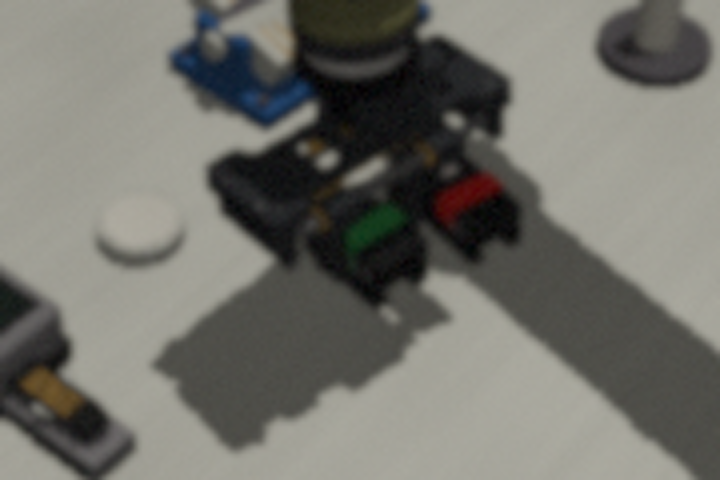

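```bash
python3 - <<'E'
from h import *
s=np.load("w3.npy",allow_pickle=True).item()
f=lambda u,v,z:onz(s,"wrist",u/4,v/4,z)
for a,b in [((190,515),(231,710)),((208,506),(249,700)),((225,497),(268,693)),((5,212),(25,468)),((190,60),(206,350))]:
    z=.031 if a[1]>400 else .054
    A,B=f(*a,z),f(*b,z);d=A-B;print(A.round(4),B.round(4),np.linalg.norm(d).round(4),"yaw",np.arctan2(d[1],d[0]).round(4))
for n,u,v,z in [("mouthL",255,810,.031),("mouthR",314,795,.031),("tailL",288,850,.018),("tailR",388,820,.018)]:print(n,f(u,v,z).round(4))
s2=np.load("w2.npy",allow_pickle=True).item()
g=lambda u,v,z:onz(s2,"wrist",60+u/2,v/2,z)
for a,b in [((326,38),(325,101)),((337,36),(337,101)),((348,36),(349,100))]:
    A,B=g(*a,.031),g(*b,.031);d=A-B;print("w2",A.round(4),B.round(4),"yaw",np.arctan2(d[1],d[0]).round(4))
a=snapshot("scene");crop(a,330,110,420,185,8,"sct.png")
E
```

```text
[0.5638 0.2485 0.031 ] [0.5233 0.25   0.031 ] 0.0406 yaw -0.0379
[0.5635 0.2421 0.031 ] [0.5237 0.2434 0.031 ] 0.0399 yaw -0.0328
[0.5633 0.2362 0.031 ] [0.5234 0.2369 0.031 ] 0.0399 yaw -0.0182
[0.642  0.2748 0.054 ] [0.5856 0.276  0.054 ] 0.0564 yaw -0.0219
[0.6405 0.2083 0.054 ] [0.5831 0.2099 0.054 ] 0.0574 yaw -0.0278
mouthL [0.5025 0.2519 0.031 ]
mouthR [0.5014 0.232  0.031 ]
tailL [0.4914 0.2602 0.018 ]
tailR [0.4912 0.226  0.018 ]
w2 [0.5632 0.2505 0.031 ] [0.5241 0.251  0.031 ] yaw -0.0144
w2 [0.5635 0.2438 0.031 ] [0.5233 0.2438 0.031 ] yaw -0.0002
w2 [0.5626 0.2372 0.031 ] [0.523  0.2367 0.031 ] yaw 0.0133
```

View pics/sct.png

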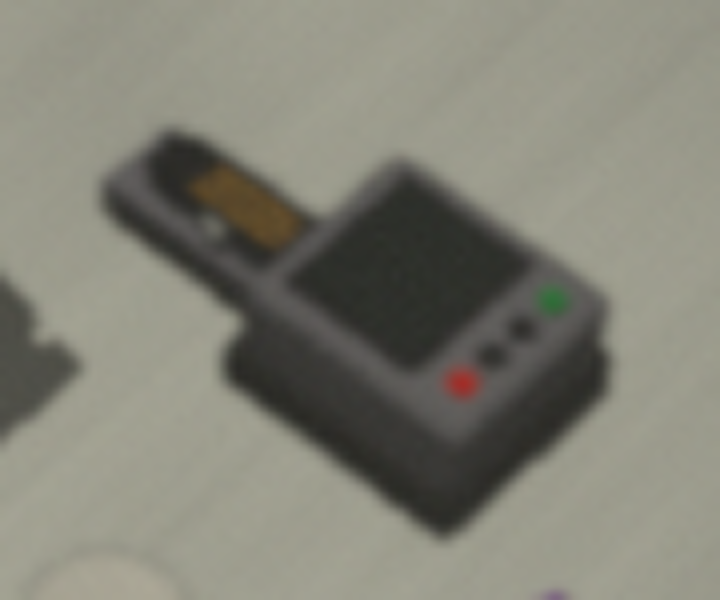

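```bash
python3 - <<'E'
from h import *
plan([.446,.2435,.08],3.1216,hand=-1,step=.045)
E
```

```text
4 rows
[[0.0072, 0.044, -0.0016, np.float64(-0.048), -1], [0.0051, 0.0443, -0.0018, np.float64(-0.048), -1], [0.0029, 0.0445, -0.0019, np.float64(-0.048), -1], [0.0008, 0.0446, -0.0021, np.float64(-0.048), -1]]
```

Call:
{"op": "arm_command", "data": {
  "moves": [
    [0.007, 0.044, -0.0016, -0.048, -1],
    [0.005, 0.044, -0.0018, -0.048, -1],
    [0.003, 0.0445, -0.0019, -0.048, -1],
    [0.001, 0.0445, -0.002, -0.048, -1],
    [0, 0, 0, 0, -1]
  ]
}}

```text
t: 9.72
tool_pos: [0.4428, 0.2435, 0.072]
tcp_rot: [-3.097, -0.086, 3.122]
force: [-0.2, -1.7, -2.9]
finger_gap: 0.499
```

```bash
python3 - <<'E'
from h import *
st()
plan([.446,.2435,.05],3.1216,hand=-1,step=.045)
s=snapshot("side");crop(s,220,210,400,340,4,"si3.png")
E
```

```text
t 9.72 q [-0.006  1.091 -1.088  1.931  1.114  1.024 -0.1  ] p [0.4428 0.2435 0.072 ] rpy [-3.0971 -0.0859  3.1223] z [-0.087 -0.043 -0.995] F [-0.2 -1.7 -2.9] gap 0.499
1 rows
[[-0.0051, 0.001, 0.0217, np.float64(0.001), -1]]
```

View pics/si3.png

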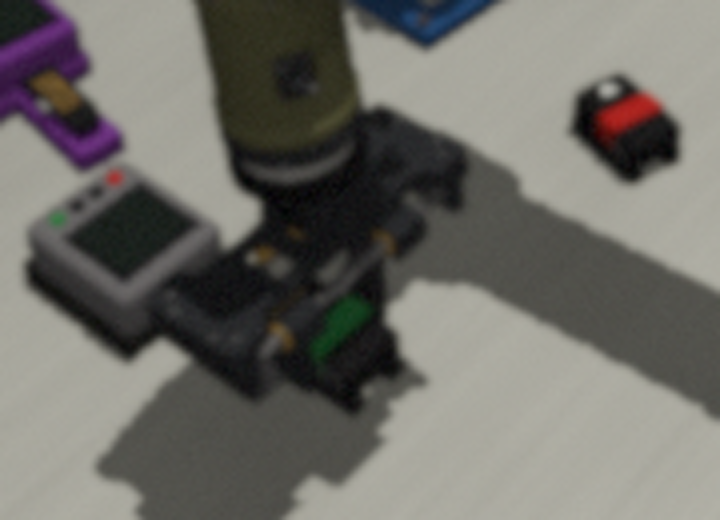

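Call:
{"op": "arm_command", "data": {
  "moves": [
    [-0.005, 0.002, 0.018, 0, -1],
    [-0.002, 0.001, 0.016, 0, -1],
    [0, 0, 0, 0, -1]
  ]
}}

```text
t: 10.15
tool_pos: [0.4464, 0.2367, 0.0316]
tcp_rot: [-3.086, -0.09, 3.116]
force: [-1.3, -0.1, -2.3]
finger_gap: 0.496
```

```bash
python3 - <<'E'
from h import *
st()
plan([.456,.2434,.0342],3.1216,hand=-1,step=.045)
s=snapshot("side");crop(s,220,210,400,340,4,"si4.png")
s=snapshot("scene");crop(s,300,90,420,180,6,"sc4.png")
s=snapshot("wrist");cv2.imwrite("pics/w6.png",s["color"])
E
```

```text
t 10.15 q [-0.017  1.152 -1.038  1.93   1.183  0.995 -0.131] p [0.4464 0.2367 0.0316] rpy [-3.0865 -0.0897  3.1165] z [-0.091 -0.053 -0.994] F [-1.3 -0.1 -2.3] gap 0.496
1 rows
[[-0.0091, 0.0067, -0.0038, np.float64(-0.005), -1]]
```

View pics/si4.png

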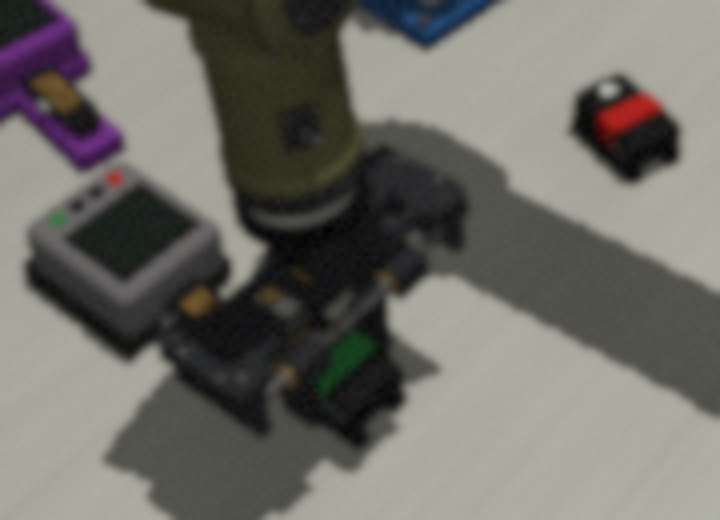

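View pics/sc4.png

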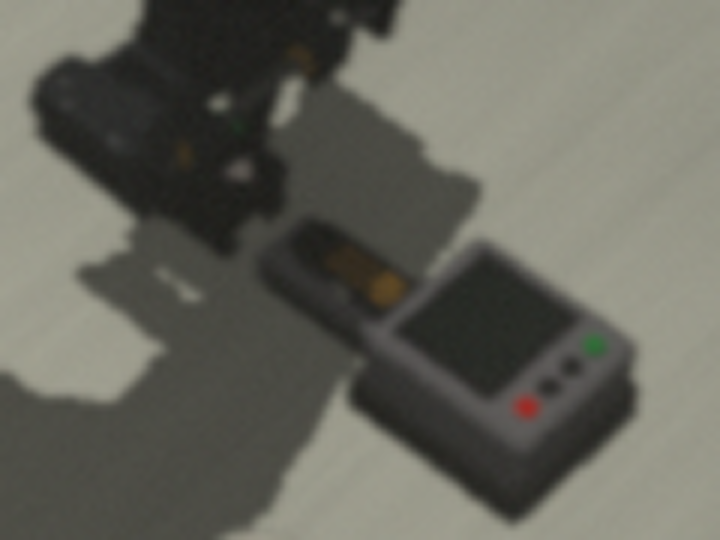

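View pics/w6.png

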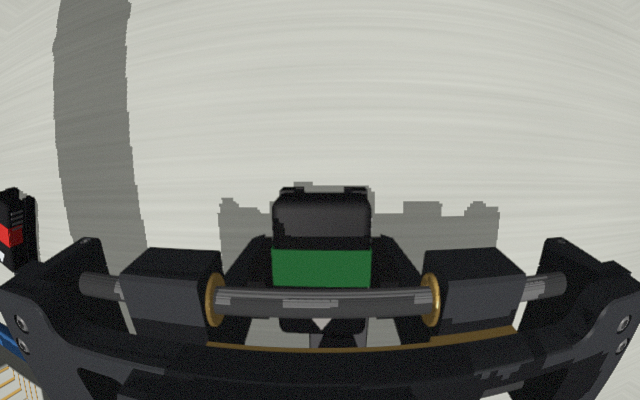

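Call:
{"op": "arm_command", "data": {
  "moves": [
    [-0.002, 0.009, -0.003, -0.005, -1],
    [0, 0, 0, 0, -1]
  ]
}}

```text
t: 10.55
tool_pos: [0.4503, 0.2488, 0.0372]
tcp_rot: [-3.092, -0.086, 3.123]
force: [-0.5, 0.6, -2.2]
finger_gap: 0.499
```

```bash
python3 - <<'E'
from h import *
st()
plan([.454,.244,.0342],3.1216,hand=-1,step=.045)
E
```

```text
t 10.55 q [-0.031  1.148 -1.048  1.908  1.169  1.006 -0.118] p [0.4503 0.2488 0.0372] rpy [-3.0919 -0.0861  3.1227] z [-0.087 -0.048 -0.995] F [-0.5  0.6 -2.2] gap 0.499
1 rows
[[-0.0041, -0.0046, 0.0029, np.float64(0.001), -1]]
```

Call:
{"op": "arm_command", "data": {
  "moves": [
    [-0.003, -0.0035, 0.002, 0, -1],
    [0, 0, 0, 0, -1]
  ]
}}

```text
t: 10.8
tool_pos: [0.4535, 0.245, 0.0354]
tcp_rot: [-3.092, -0.085, 3.123]
force: [-0.5, 0.8, -1.9]
finger_gap: 0.497
```

```bash
python3 - <<'E'
from h import *
st()
plan([.474,.244,.0342],3.1216,hand=-1,step=.045)
E
```

```text
t 10.8 q [-0.023  1.151 -1.045  1.906  1.173  1.005 -0.11 ] p [0.4535 0.245  0.0354] rpy [-3.0917 -0.0852  3.1229] z [-0.086 -0.048 -0.995] F [-0.5  0.8 -1.9] gap 0.497
1 rows
[[-0.0206, -0.0006, -0.0005, np.float64(0.001), -1]]
```

Call:
{"op": "arm_command", "data": {
  "moves": [
    [-0.011, -0.0008, -0.0004, 0, -1],
    [-0.011, -0.0003, -0.001, 0, -1]
  ]
}}

```text
t: 11.05
tool_pos: [0.4763, 0.2433, 0.035]
tcp_rot: [-3.092, -0.086, 3.124]
force: [-0.6, 1.5, -2.1]
finger_gap: 0.502
```

```bash
python3 - <<'E'
from h import *
st()
s=snapshot("side");crop(s,220,210,400,340,4,"si5.png")
s=snapshot("scene");crop(s,300,90,420,180,6,"sc5.png")
E
```

```text
t 11.05 q [-0.009  1.162 -1.046  1.846  1.153  1.032 -0.037] p [0.4763 0.2433 0.035 ] rpy [-3.0916 -0.0857  3.1242] z [-0.086 -0.049 -0.995] F [-0.6  1.5 -2.1] gap 0.502
```

View pics/sc5.png

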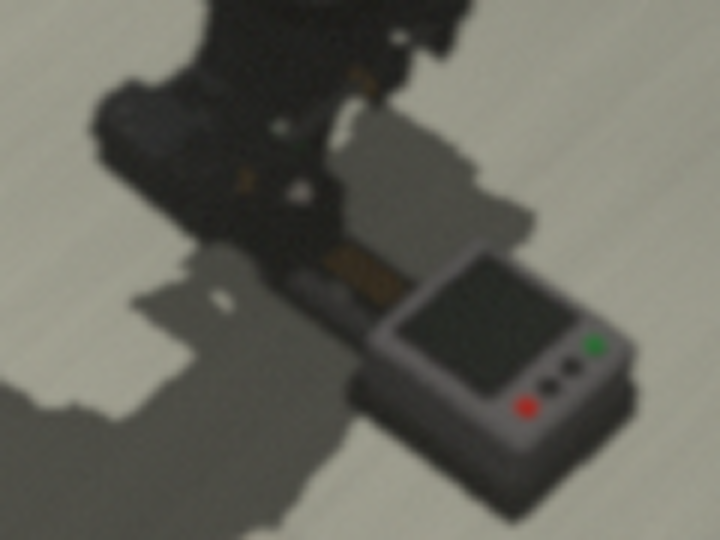

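Call:
{"op": "arm_command", "data": {
  "moves": [
    [-0.011, -0.0002, -0.001, 0, -1],
    [-0.011, -0.0002, -0.001, 0, -1]
  ]
}}

```text
t: 11.4
tool_pos: [0.4986, 0.244, 0.0352]
tcp_rot: [-3.094, -0.087, 3.124]
force: [-2.5, 0.9, -4.1]
finger_gap: 0.501
```

Call:
{"op": "arm_command", "data": {
  "moves": [
    [-0.01, -0.0002, -0.001, 0, -1]
  ]
}}

```text
t: 11.52
tool_pos: [0.508, 0.2438, 0.0349]
tcp_rot: [-3.095, -0.09, 3.125]
force: [-5.0, 1.4, -5.1]
finger_gap: 0.504
```

Call:
{"op": "arm_command", "data": {
  "moves": [
    [-0.01, -0.0008, 0.0003, 0, -1],
    [-0.01, -0.0004, -0.0006, 0, -1]
  ]
}}

```text
t: 11.78
tool_pos: [0.5275, 0.2436, 0.0335]
tcp_rot: [-3.097, -0.093, 3.127]
force: [-3.7, 2.5, -1.4]
finger_gap: 0.501
```

```bash
python3 - <<'E'
from h import *
st()
E
```

```text
t 11.78 q [ 0.012  1.195 -1.051  1.698  1.108  1.095  0.122] p [0.5275 0.2436 0.0335] rpy [-3.0968 -0.0932  3.127 ] z [-0.094 -0.043 -0.995] F [-3.7  2.5 -1.4] gap 0.501
```

Nearly there (about 10 mm left). Raise the grip a bit and push the rest in small rows.

Call:
{"op": "arm_command", "data": {
  "moves": [
    [-0.008, -0.0006, -0.0007, 0, -1]
  ],
  "newtons": 40
}}

```text
t: 11.9
tool_pos: [0.5357, 0.2435, 0.0335]
tcp_rot: [-3.098, -0.094, 3.127]
force: [-4.2, 3.4, -2.1]
finger_gap: 0.5
```

Call:
{"op": "arm_command", "data": {
  "moves": [
    [-0.006, -0.0003, -0.0006, 0, -1]
  ]
}}

```text
t: 12.02
tool_pos: [0.5373, 0.2435, 0.0334]
tcp_rot: [-3.097, -0.104, 3.128]
force: [-20.3, 1.8, 2.3]
finger_gap: 0.492
```

Call:
{"op": "arm_command", "data": {
  "moves": [
    [-0.006, -0.0003, -0.0006, 0, -1]
  ]
}}

```text
t: 12.15
tool_pos: [0.5372, 0.2434, 0.0335]
tcp_rot: [-3.096, -0.115, 3.13]
force: [-19.1, 1.5, 3.3]
finger_gap: 0.496
```

Call:
{"op": "arm_command", "data": {
  "moves": [
    [-0.012, -0.0003, -0.001, 0, -1],
    [-0.012, 0, -0.001, 0, -1]
  ]
}}

```text
t: 12.4
tool_pos: [0.5386, 0.2436, 0.0323]
tcp_rot: [-3.089, -0.158, -3.141]
force: [-27.3, -1.5, 8.0]
finger_gap: 0.491
```

```bash
python3 - <<'E'
from h import *
st()
s=snapshot("side");crop(s,220,210,400,340,4,"si6.png")
s=snapshot("scene");crop(s,330,100,430,175,8,"sc6.png")
E
```

```text
t 12.4 q [ 0.015  1.228 -1.066  1.599  1.037  1.171  0.243] p [0.5386 0.2436 0.0323] rpy [-3.0893 -0.1584 -3.1407] z [-0.157 -0.052 -0.986] F [-27.3  -1.5   8. ] gap 0.491
```

View pics/si6.png

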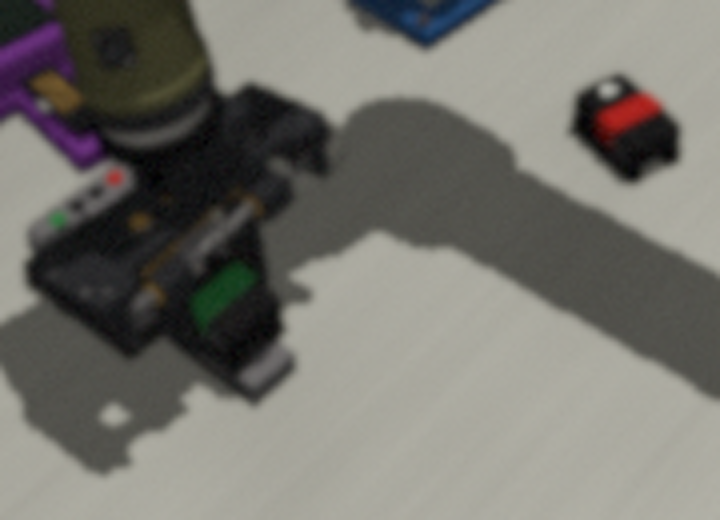

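View pics/sc6.png

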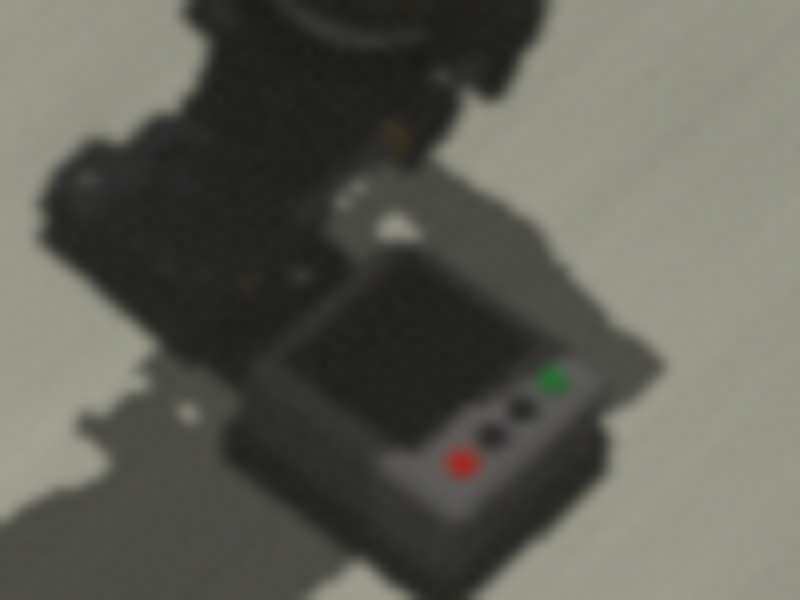

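Call:
{"op": "arm_command", "data": {
  "moves": [
    [0.001, 0, 0, 0, 0],
    [0, 0, 0, 0, 1],
    [0, 0, 0, 0, 1],
    [0.01, 0, -0.058, 0, 1],
    [0.015, 0, -0.058, 0, 1]
  ]
}}

```text
t: 13.12
tool_pos: [0.5351, 0.2443, 0.1491]
tcp_rot: [-3.078, -0.157, 3.134]
force: [0.5, 0.2, -0.1]
finger_gap: 0.931
```

Call:
{"op": "arm_command", "data": {
  "moves": [
    [0.045, 0, -0.035, 0, 1],
    [0.045, 0, -0.035, 0, 1],
    [0.02, 0, 0, 0, 1]
  ]
}}

```text
t: 13.5
tool_pos: [0.4397, 0.2509, 0.2427]
tcp_rot: [-3.083, -0.146, 3.127]
force: [1.0, -0.4, -0.7]
finger_gap: 0.998
```

```bash
python3 - <<'E'
from h import *
st()
s=snapshot("side");crop(s,210,220,310,320,6,"si7.png");np.save("si7.npy",s)
s=snapshot("scene");crop(s,330,100,430,175,8,"sc7.png");np.save("sc7.npy",s)
s=snapshot("wrist");cv2.imwrite("pics/w7.png",s["color"]);np.save("w7.npy",s)
E
```

```text
t 13.5 q [ 0.055  0.884 -1.257  1.748  0.757  1.293  0.149] p [0.4397 0.2509 0.2427] rpy [-3.0828 -0.1456  3.1267] z [-0.146 -0.057 -0.988] F [ 1.  -0.4 -0.7] gap 0.998
```

View pics/si7.png

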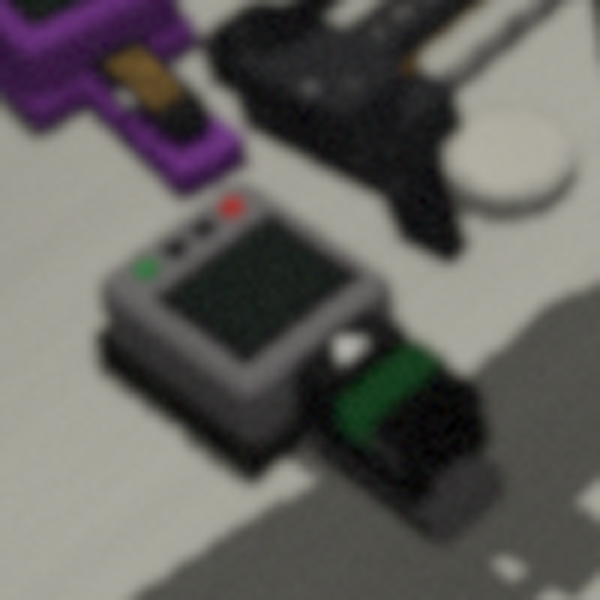

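View pics/sc7.png

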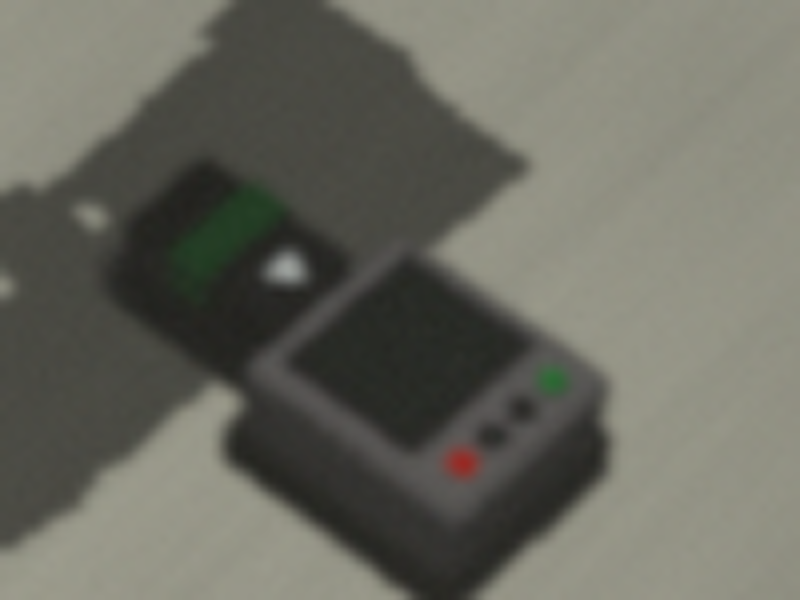

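View pics/w7.png

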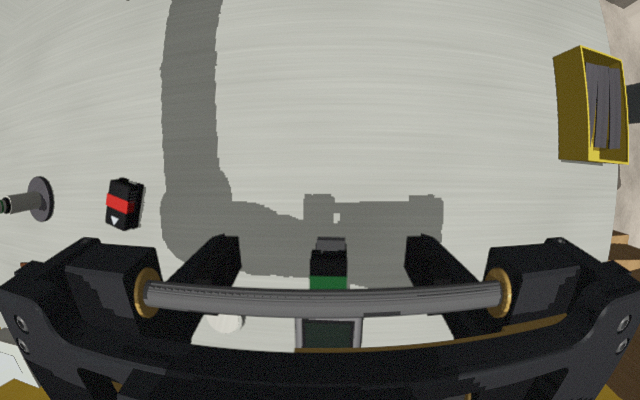

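```bash
python3 - <<'E'
from h import *
s=np.load("w7.npy",allow_pickle=True).item()
crop(s,285,225,375,350,6,"w7c.png")
E
```

```text
(no output)
```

View pics/w7c.png

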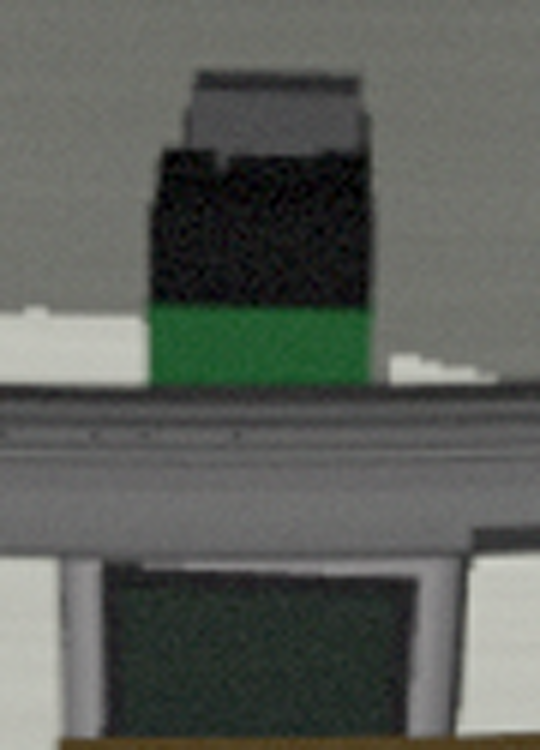

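```bash
python3 - <<'E'
from h import *
s=np.load("w7.npy",allow_pickle=True).item()
f=lambda u,v,z:onz(s,"wrist",285+u/6,225+v/6,z)
print("tail end",f(277,90,.018)[:2],"pack rear z.019/.03",f(277,155,.019)[:2],f(277,150,.028)[:2],"tape rear",f(260,305,.055)[:2])
print("tape corners",f(150,305,.055),f(370,305,.055), "head rear top?",f(100,560,.054))
q=np.load("si7.npy",allow_pickle=True).item();c=np.load("sc7.npy",allow_pickle=True).item()
g=lambda u,v:ray(q,"side",210+u/6,220+v/6); k=lambda u,v:ray(c,"scene",330+u/8,100+v/8)
print("arrow tri",tri(g(350,347),k(288,268)))
E
```

```text
tail end [0.49104714 0.24617976] pack rear z.019/.03 [0.50499747 0.24624834] [0.50116745 0.24654672] tape rear [0.52483751 0.24425098]
tape corners [0.5253179  0.22273249 0.055     ] [0.52458334 0.26565321 0.055     ] head rear top? [0.58408122 0.21120822 0.054     ]
arrow tri [0.5602035  0.2444958  0.05332286]
```

```bash
python3 - <<'E'
from h import *
plan([.71,-.13,.27],3.13)
E
```

```text
9 rows
[[-0.0298, -0.042, -0.0052, np.float64(-0.0), 1], [-0.0297, -0.0421, -0.0052, np.float64(-0.0), 1], [-0.0297, -0.0421, -0.0052, np.float64(-0.0), 1], [-0.0297, -0.0421, -0.0052, np.float64(-0.0), 1], [-0.0297, -0.0421, -0.0052, np.float64(-0.0), 1]]
[[-0.0297, -0.0421, -0.0052, np.float64(-0.0), 1], [-0.0296, -0.0421, -0.0052, np.float64(-0.0), 1], [-0.0296, -0.0422, -0.0052, np.float64(-0.0), 1], [-0.0296, -0.0422, -0.0052, np.float64(-0.0), 1]]
```

Call:
{"op": "arm_command", "data": {
  "moves": [
    [-0.03, -0.042, -0.005, 0, 1],
    [-0.03, -0.042, -0.005, 0, 1],
    [-0.03, -0.042, -0.005, 0, 1],
    [-0.03, -0.042, -0.005, 0, 1],
    [-0.03, -0.042, -0.005, 0, 1]
  ]
}}

```text
t: 14.28
tool_pos: [0.6004, 0.0303, 0.251]
tcp_rot: [-3.077, -0.151, 3.122]
force: [0.4, 0.4, 0.7]
finger_gap: 1.002
```

```bash
python3 - <<'E'
from h import *
st()
plan([.71,-.13,.27],3.13)
E
```

```text
t 14.28 q [ 0.393  0.976 -1.235  1.443  0.847  1.515  0.687] p [0.6004 0.0303 0.251 ] rpy [-3.0769 -0.1505  3.1219] z [-0.151 -0.062 -0.987] F [0.4 0.4 0.7] gap 1.002
4 rows
[[-0.0272, -0.04, -0.0063, np.float64(-0.002), 1], [-0.0271, -0.0401, -0.0063, np.float64(-0.002), 1], [-0.027, -0.0401, -0.0063, np.float64(-0.002), 1], [-0.0269, -0.0402, -0.0063, np.float64(-0.002), 1]]
```

Call:
{"op": "arm_command", "data": {
  "moves": [
    [-0.027, -0.04, -0.006, 0, 1],
    [-0.027, -0.04, -0.006, 0, 1],
    [-0.027, -0.04, -0.006, 0, 1],
    [-0.02, -0.03, -0.004, 0, 1],
    [0, 0, 0, 0, 1]
  ]
}}

```text
t: 14.9
tool_pos: [0.7075, -0.1416, 0.2586]
tcp_rot: [-3.069, -0.158, 3.095]
force: [-0.4, 0.3, -0.5]
finger_gap: 0.998
```

```bash
python3 - <<'E'
from h import *
st()
s=snapshot("wrist");cv2.imwrite("pics/w8.png",s["color"]);np.save("w8.npy",s)
E
```

```text
t 14.9 q [ 0.465  1.084 -1.168  0.976  0.947  1.719  1.128] p [ 0.7075 -0.1416  0.2586] rpy [-3.0692 -0.158   3.0948] z [-0.16  -0.065 -0.985] F [-0.4  0.3 -0.5] gap 0.998
```

View pics/w8.png

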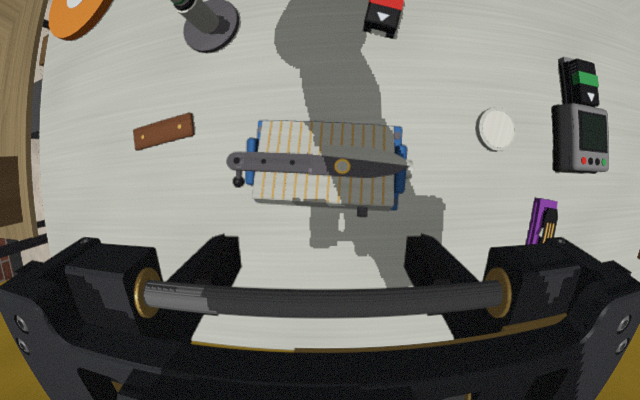

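```bash
python3 - <<'E'
from h import *
s=np.load("w8.npy",allow_pickle=True).item()
crop(s,220,110,420,220,4,"w8c.png"); crop(s,310,140,370,190,10,"w8d.png")
E
```

```text
(no output)
```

View pics/w8c.png

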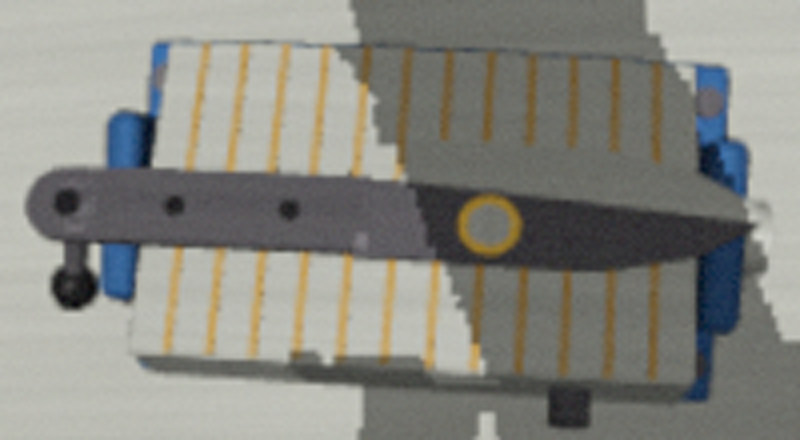

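View pics/w8d.png

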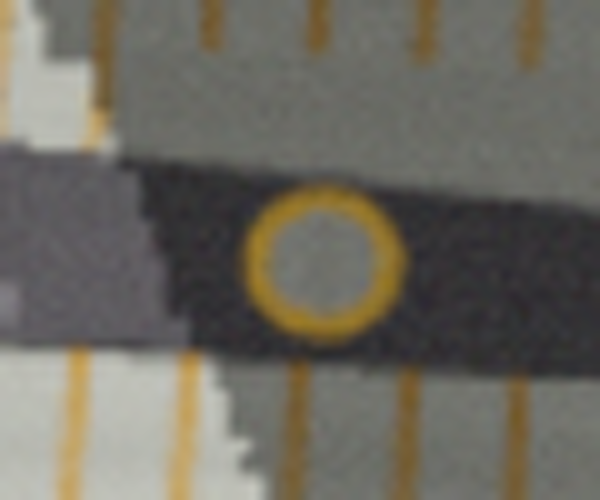

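```bash
python3 - <<'E'
from h import *
a=cv2.imread("pics/scene0.png")[210:305,240:345]; cv2.imwrite("pics/sc8.png",cv2.resize(a,None,fx=6,fy=6,interpolation=cv2.INTER_CUBIC))
a=cv2.imread("pics/side0.png")[150:230,290:380]; cv2.imwrite("pics/si8.png",cv2.resize(a,None,fx=7,fy=7,interpolation=cv2.INTER_CUBIC))
E
```

```text
(no output)
```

View pics/sc8.png

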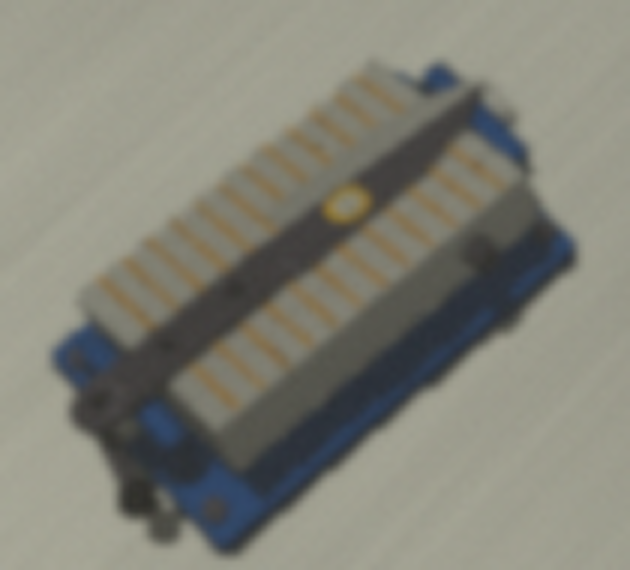

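View pics/si8.png

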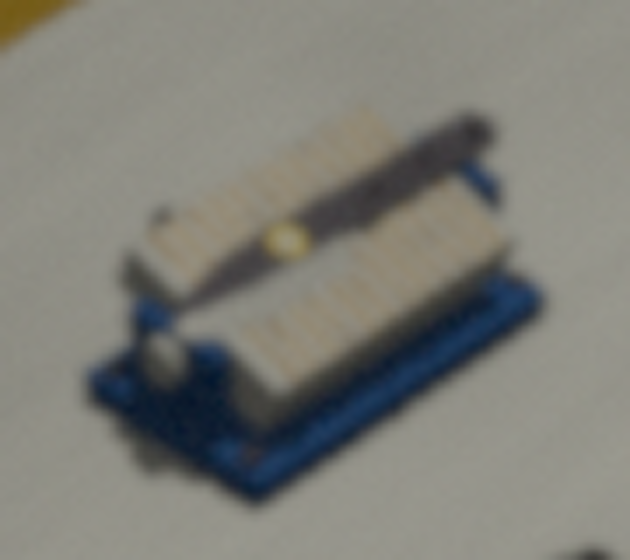

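```bash
cat > fit.py <<'E'
from h import *
from scipy.optimize import least_squares
w=np.load("w8.npy",allow_pickle=True).item(); sc=snapshot("scene"); si=snapshot("side")
W=lambda u,v:(220+u/4,110+v/4); S=lambda u,v:(240+u/6,210+v/6); D=lambda u,v:(290+u/7,150+v/7)
P=[(-48,-78),(-48,78),(48,-78),(48,78)]
ob=[]
for p,m in zip(P,[(165,42),(700,65),(135,355),(695,383)]): ob.append((w,"wrist","plate",(*p,15),W(*m),.7))
for p,m in zip(P,[(85,300),(378,65),(225,430),(522,180)]): ob.append((sc,"scene","plate",(*p,15),S(*m),.5))
for p,m in zip(P,[(510,245),(285,395),(370,105),(135,245)]): ob.append((si,"side","plate",(*p,15),D(*m),.5))
for p,m in zip([(-55,95,0),(-55,-95,0),(55,95,9)],[(255,500),(540,310),(92,385)]): ob.append((si,"side","base",p,D(*m),.6))
for p,m in zip([(55,-95,0),(55,95,0),(-55,-95,18)],[(230,550),(575,255),(55,355)]): ob.append((sc,"scene","base",p,S(*m),.6))
sp=[(w,"wrist",(342.5,166.3),.3),(sc,"scene",S(348,204),.4),(si,"side",D(288,240),.4)]
def T(x):
    c=np.array([x[0],x[1],0]);Rz=Rn.from_euler("z",x[2]).as_matrix();return c,Rz,Rz@Rn.from_euler("y",-x[3]).as_matrix()
def spot(x):
    c,Rz,Rp=T(x);return c+[0,0,.056]+Rp@np.array([x[4],x[5],.019])
def res(x):
    c,Rz,Rp=T(x);r=[]
    for s,n,k,p,m,sg in ob:
        p=np.array(p)/1e3; q=c+[0,0,.056]+Rp@p if k=="plate" else c+Rz@p
        r+=list((proj(s,n,q)-m)/sg)
    for s,n,m,sg in sp: r+=list((proj(s,n,spot(x))-m)/sg)
    return np.array(r)
if __name__=="__main__":
    f=least_squares(res,[.66,-.13,0,.25,0,0],loss="soft_l1")
    J=f.jac;cov=np.linalg.inv(J.T@J)
    print(f.x.round(4),np.sqrt(np.diag(cov)).round(4),f.cost); print(res(f.x).reshape(-1,2).round(1).tolist())
    c,Rz,Rp=T(f.x); print("spot",spot(f.x),"n",Rp[:,2],"tilt",np.degrees(f.x[3])); np.save("fit.npy",f.x)
    print("tri",tri(*[ray(s,n,*m) for s,n,m,_ in sp]))
E
python3 fit.py
```

```text
[ 0.6634 -0.1511 -0.072   0.3701  0.0074  0.0193] [0.0005 0.0006 0.0048 0.0227 0.0006 0.0007] 43.82193817679935
[[1.7, 1.6], [-0.8, -0.8], [-2.7, 0.9], [2.8, 0.5], [-2.7, -0.6], [-0.9, -2.8], [-2.6, -1.0], [1.8, -5.7], [2.0, -4.4], [-1.7, -1.4], [-0.1, -4.7], [-2.3, -2.4], [1.1, 2.1], [0.7, 0.0], [-3.0, -1.0], [-0.0, 3.8], [1.5, 0.2], [-2.0, -0.9], [0.0, -0.0], [-0.5, -0.8], [-0.3, -1.7]]
spot [ 0.66483864 -0.13184026  0.07639248] n [-0.36074366  0.0260181   0.93230203] tilt 21.203449504088624
tri [ 0.66472439 -0.13171213  0.07401928]
```

Call:
{"op": "arm_command", "data": {
  "moves": [
    [0, -0.047, -0.004, 0, 1],
    [0, -0.047, -0.004, 0, 1],
    [0, -0.047, -0.004, 0, 1],
    [0, -0.047, -0.004, 0, 1],
    [0, 0, 0, 0, 1]
  ]
}}

```text
t: 15.68
tool_pos: [0.7054, -0.3189, 0.289]
tcp_rot: [-3.074, -0.161, 3.124]
force: [0.2, -0.2, 0.6]
finger_gap: 1.004
```

```bash
python3 - <<'E'
from h import *
st()
s=snapshot("wrist");cv2.imwrite("pics/w9.png",s["color"]);np.save("w9.npy",s)
E
```

```text
t 15.68 q [ 0.58   1.113 -1.135  0.681  1.019  1.839  1.539] p [ 0.7054 -0.3189  0.289 ] rpy [-3.0744 -0.1607  3.1238] z [-0.161 -0.064 -0.985] F [ 0.2 -0.2  0.6] gap 1.004
```

View pics/w9.png

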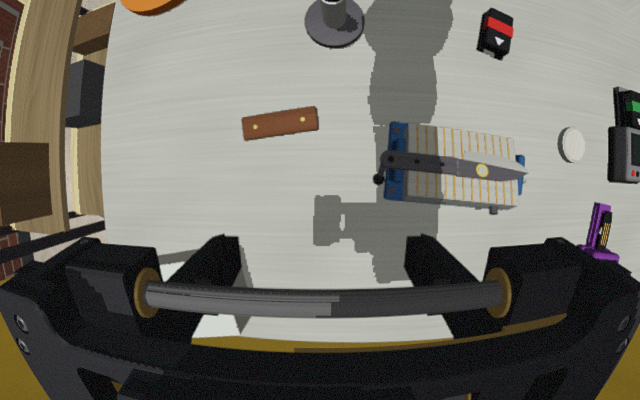

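```bash
python3 - <<'E'
from h import *
s=np.load("w9.npy",allow_pickle=True).item()
crop(s,370,110,540,225,4.7,"w9c.png")
E
```

```text
(no output)
```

View pics/w9c.png

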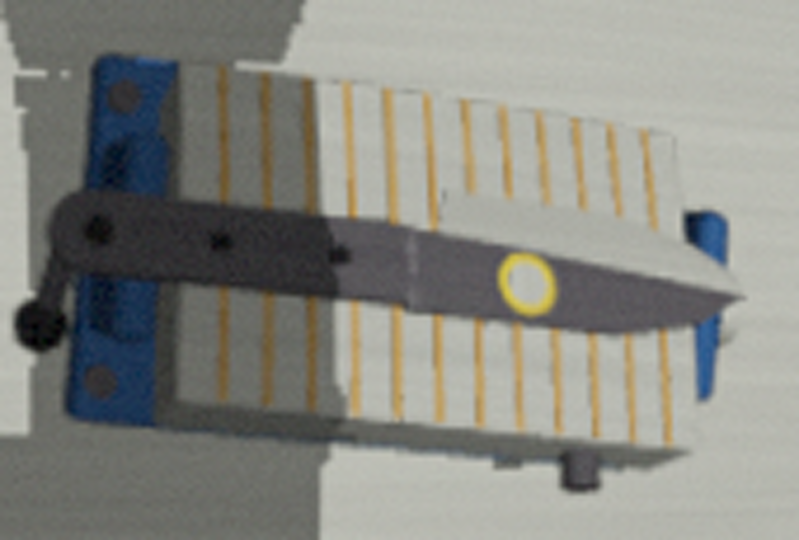

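```bash
cat > fit2.py <<'E'
import fit; from fit import *
w9=np.load("w9.npy",allow_pickle=True).item(); V=lambda u,v:(370+u/4.7,110+v/4.7)
fit.ob=[(a,b,c,d,e,.5 if b=="wrist" else 1.5) for a,b,c,d,e,g in ob]
for p,m in zip(P,[(180,63),(672,137),(178,402),(692,448)]): fit.ob.append((w9,"wrist","plate",(*p,15),V(*m),.5))
for p,m in [((-55,-95,18),(97,57)),((55,-95,18),(70,415))]: fit.ob.append((w9,"wrist","base",p,V(*m),.5))
for p,m in [((-55,-95,18),(153,43)),((-55,95,18),(728,68))]: fit.ob.append((w,"wrist","base",p,W(*m),.5))
fit.sp=sp+[(w9,"wrist",V(527,284),.3)]
f=least_squares(res,[.66,-.13,0,.25,0,0],loss="soft_l1")
J=f.jac;cov=np.linalg.inv(J.T@J)
print(f.x.round(4),np.sqrt(np.diag(cov)).round(4),f.cost); print(res(f.x).reshape(-1,2).round(1).tolist())
c,Rz,Rp=T(f.x); print("spot",spot(f.x),"n",Rp[:,2],"tilt",np.degrees(f.x[3])); np.save("fit.npy",f.x)
print("tri",tri(*[ray(s,n,*m) for s,n,m,_ in fit.sp]),tri(*[ray(s,n,*m) for s,n,m,_ in [fit.sp[0],fit.sp[3]]]))
# direct corner triangulation from the two wrist views
C=[tri(ray(w,"wrist",*W(*a)),ray(w9,"wrist",*V(*b))) for a,b in zip([(165,42),(700,65),(135,355),(695,383)],[(180,63),(672,137),(178,402),(692,448)])]
print(np.array(C).round(4))
E
python3 fit2.py
```

```text
[ 0.6632 -0.152  -0.0816  0.3674  0.0072  0.0201] [0.0003 0.0003 0.003  0.014  0.0005 0.0005] 35.33694593939562
[[1.7, 0.8], [-1.9, -0.2], [-5.9, -0.3], [1.3, 1.8], [-1.2, -0.3], [-0.3, -0.8], [-1.3, -0.2], [0.5, -1.5], [0.9, -1.4], [-0.6, -0.6], [0.3, -1.6], [-0.7, -1.0], [0.4, 0.7], [0.5, 0.1], [-1.1, -0.6], [-0.5, 1.6], [0.5, 0.5], [-1.1, -0.5], [-0.7, -0.5], [0.9, -1.1], [-0.1, 0.7], [6.0, 1.8], [0.8, -1.1], [-0.7, 4.8], [-2.9, -0.4], [1.9, -1.0], [-0.5, -0.1], [-0.6, -0.6], [-0.2, -1.7], [1.0, 0.1]]
spot [ 0.66480774 -0.13200428  0.0763361 ] n [-0.35795188  0.02925871  0.93328151] tilt 21.04773885450813
tri [ 0.66474562 -0.13162988  0.07414942] [ 0.66484001 -0.13186145  0.07514325]
[[ 0.6072 -0.2258  0.0559]
 [ 0.6196 -0.0684  0.0486]
 [ 0.6968 -0.2315  0.0808]
 [ 0.7091 -0.0768  0.0783]]
```

```bash
cat > fit3.py <<'E'
import fit2; from fit2 import *
print("-----")
dz0=0
def res3(x):
    c,Rz,Rp=T(x);r=[]
    for s,n,k,p,m,sg in fit.ob:
        p=np.array(p)/1e3
        if k=="plate": p=p-np.array([np.sign(p[0])*x[6],np.sign(p[1])*x[6],0]); q=c+[0,0,.056+x[7]]+Rp@p
        else: q=c+Rz@p
        r+=list((proj(s,n,q)-m)/sg)
    sq=c+[0,0,.056+x[7]]+Rp@np.array([x[4],x[5],.019])
    for s,n,m,sg in fit.sp: r+=list((proj(s,n,sq)-m)/sg)
    return np.array(r+[x[7]/.001,x[6]/.002])
f=least_squares(res3,[.66,-.13,0,.25,0,0,0,0],loss="soft_l1")
J=f.jac;cov=np.linalg.inv(J.T@J)
print(f.x.round(4),np.sqrt(np.diag(cov)).round(4),f.cost); print(res3(f.x)[:-2].reshape(-1,2).round(1).tolist())
c,Rz,Rp=T(f.x); print("spot",spot(f.x),"n",Rp[:,2],"tilt",np.degrees(f.x[3]))
E
python3 fit3.py | sed -n '/-----/,$p'
```

```text
-----
[ 0.6628 -0.1518 -0.0792  0.322   0.0068  0.0202  0.0008 -0.0021] [0.0003 0.0003 0.0029 0.0201 0.0005 0.0005 0.0003 0.0008] 26.820563453869838
[[2.9, 1.4], [-3.0, -0.2], [-1.8, -0.5], [-0.9, 0.6], [-0.9, -0.4], [-0.4, -0.7], [-0.9, 0.1], [0.3, -0.9], [0.7, -1.5], [-0.5, -0.8], [0.0, -0.8], [-0.6, -0.3], [0.5, 0.8], [0.5, 0.1], [-1.1, -0.5], [-0.5, 1.5], [0.4, 0.3], [-1.1, -0.5], [0.8, 0.3], [0.3, -1.2], [0.2, 0.7], [2.1, 0.8], [0.9, -1.4], [-0.2, 4.5], [-2.8, -0.7], [2.0, -2.0], [0.6, -0.1], [-0.2, 0.2], [-0.4, -0.1], [-0.8, 0.0]]
spot [ 0.66486113 -0.13167777  0.07618165] n [-0.31548015  0.02502663  0.9486021 ] tilt 18.449654953621124
```

```bash
python3 - <<'E'
from h import *
plan([.70,-.43,.09],3.12,step=.06)
E
```

```text
4 rows
[[-0.0066, -0.026, 0.051, np.float64(0.004), 1], [-0.0067, -0.026, 0.051, np.float64(0.004), 1], [-0.0068, -0.0261, 0.051, np.float64(0.004), 1], [-0.0069, -0.0261, 0.051, np.float64(0.004), 1]]
```

Call:
{"op": "arm_command", "data": {
  "moves": [
    [-0.007, -0.026, 0.051, 0, 1],
    [-0.007, -0.026, 0.051, 0, 1],
    [-0.007, -0.026, 0.05, 0, 1],
    [-0.007, -0.026, 0.04, 0, 1],
    [0, 0, 0, 0, 1]
  ]
}}

```text
t: 16.55
tool_pos: [0.7076, -0.4223, 0.0976]
tcp_rot: [-3.08, -0.16, -3.132]
force: [0.5, -0.2, -0.0]
finger_gap: 1.003
```

```bash
python3 - <<'E'
from h import *
st()
s=snapshot("wrist");cv2.imwrite("pics/w10.png",s["color"]);np.save("w10.npy",s)
crop(s,400,80,600,220,4,"w10c.png")
E
```

```text
t 16.55 q [ 0.662  1.344 -1.084  0.639  1.124  1.631  1.688] p [ 0.7076 -0.4223  0.0976] rpy [-3.0798 -0.1603 -3.1321] z [-0.159 -0.063 -0.985] F [ 0.5 -0.2 -0. ] gap 1.003
```

View pics/w10.png

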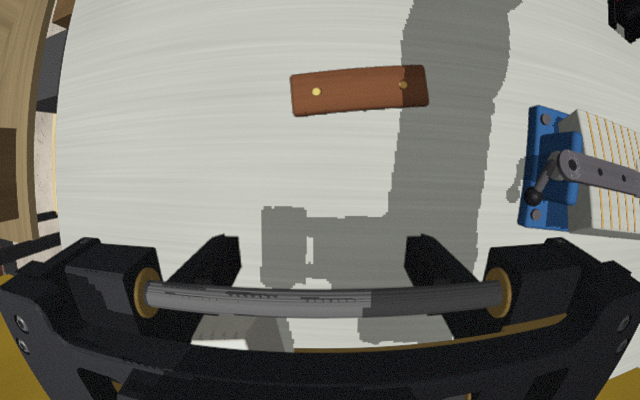

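View pics/w10c.png

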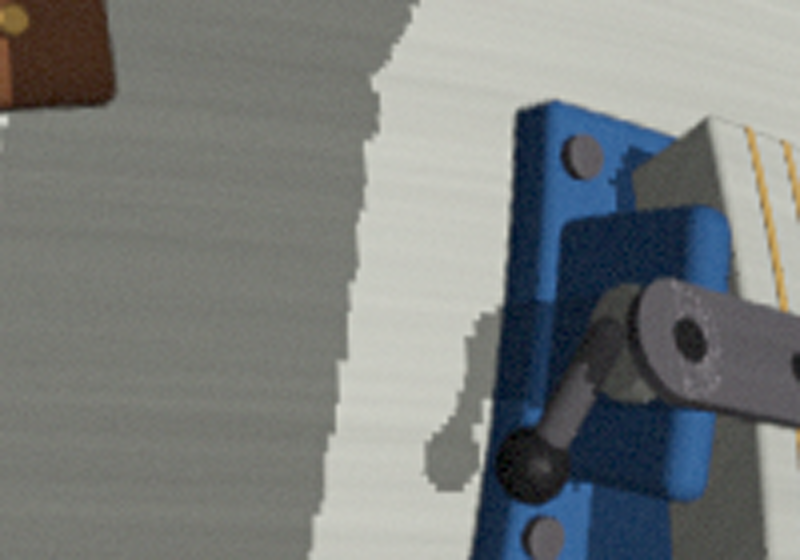

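```bash
python3 - <<'E'
from h import *
s=np.load("w10.npy",allow_pickle=True).item()
crop(s,510,90,640,250,5,"w10d.png")
E
```

```text
(no output)
```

View pics/w10d.png

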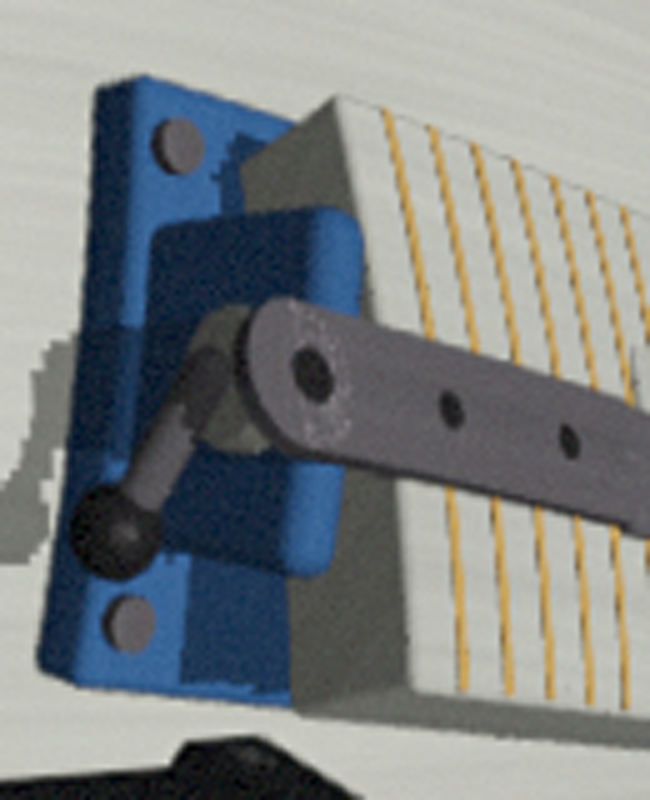

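```bash
cat > fit4.py <<'E'
import fit3; from fit3 import *
print("=====")
w10=np.load("w10.npy",allow_pickle=True).item(); X=lambda u,v:(510+u/5,90+v/5)
n0=len(fit.ob)
for k,p,m in [("plate",(-48,-78,15),(338,97)),("plate",(48,-78,15),(411,690)),("plate",(48,-78,-15),(297,710)),("plate",(-48,-78,-15),(243,165)),
 ("base",(-55,-95,18),(140,76)),("base",(55,-95,18),(78,682)),("base",(-55,-95,0),(98,92)),("base",(55,-95,0),(40,665))]:
    fit.ob.append((w10,"wrist",k,p,X(*m),.5))
def go(tag):
    f=least_squares(res3,[.66,-.15,-.08,.28,0,0,0,0],loss="soft_l1");cov=np.linalg.inv(f.jac.T@f.jac)
    c,Rz,Rp=T(f.x); print(tag,f.x.round(4),np.sqrt(np.diag(cov)).round(4)[[2,3]],round(f.cost,1),"spot",(spot(f.x)+[0,0,f.x[7]]).round(4),"n",Rp[:,2].round(3),"tilt",np.degrees(f.x[3]).round(2)); return f
f=go("all"); print(res3(f.x)[:-2].reshape(-1,2).round(1)[n0:].tolist())
np.save("fit.npy",f.x)
full=fit.ob; sp0=fit.sp
fit.ob=full[n0:]; fit.sp=[]; 
def r1(x): # only w10, camera free shift
    c,Rz,Rp=T(x);r=[]
    for s,n,k,p,m,sg in fit.ob:
        p=np.array(p)/1e3; q=(c+[0,0,.056]+Rp@p if k=="plate" else c+Rz@p)+[0,0,x[4]]
        r+=list((proj(s,n,q)-m)/sg)
    return np.array(r)
g=least_squares(r1,[.66,-.15,-.08,.28,0]);print("w10 only",g.x.round(4),np.degrees(g.x[3]),g.cost,r1(g.x).reshape(-1,2).round(1).tolist(), np.sqrt(np.diag(np.linalg.inv(g.jac.T@g.jac))).round(3))
E
python3 fit4.py | sed -n '/=====/,$p'
```

```text
=====
all [ 0.6624 -0.1514 -0.0831  0.3155  0.0071  0.0198  0.001  -0.0019] [0.0026 0.011 ] 56.7 spot [ 0.6649 -0.1317  0.0744] n [-0.309  0.026  0.951] tilt 18.07
[[2.3, 0.2], [-0.2, 0.4], [-5.3, 1.6], [-1.1, 1.7], [1.5, -2.7], [0.5, 5.1], [-3.0, -3.2], [-4.5, 4.0], [0.4, -0.1], [-0.3, 0.1], [-0.4, -0.3], [-0.5, 0.0]]
w10 only [ 0.6613 -0.1458 -0.0761  0.3237 -0.0065] 18.54544662692141 19.92308152476234 [[0.9, -0.5], [0.9, -1.6], [-3.1, 0.2], [-1.3, 0.9], [2.2, 0.1], [3.3, 1.2], [-1.8, -0.7], [-1.3, 0.6]] [0.    0.001 0.005 0.007 0.001]
```

```bash
python3 - <<'E'
from h import *
w1=np.load("w1.npy",allow_pickle=True).item();w8=np.load("w8.npy",allow_pickle=True).item();w9=np.load("w9.npy",allow_pickle=True).item()
crop(w1,360,100,480,200,6,"w1c.png")
print("cap w1",onz(w1,"wrist",444,169,.185),"foot w1",onz(w1,"wrist",403,149,.014))
si=snapshot("side");crop(si,390,130,460,220,6,"si10.png")
sc=snapshot("scene");crop(sc,140,200,210,275,6,"sc10.png")
E
```

```text
cap w1 [ 0.44142208 -0.3177583   0.185     ] foot w1 [ 0.44196679 -0.31695963  0.014     ]
```

View pics/w1c.png

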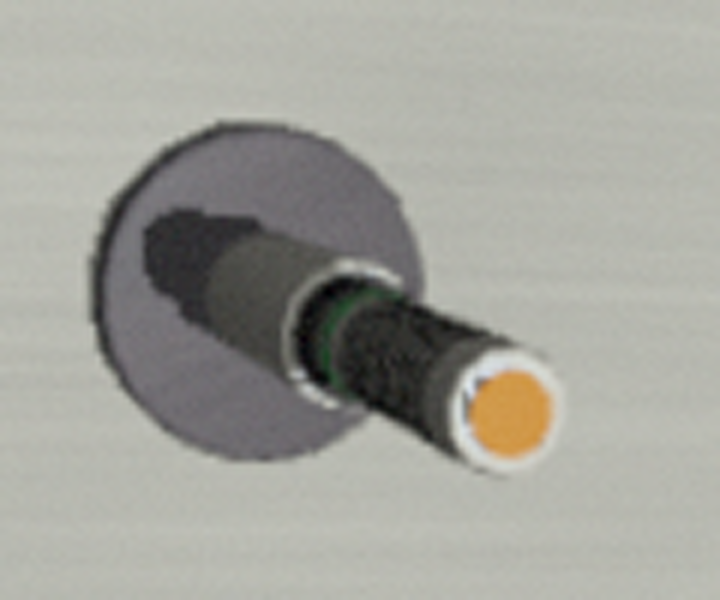

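View pics/si10.png

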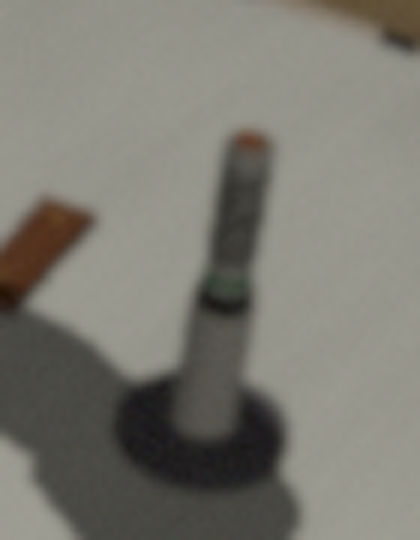

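View pics/sc10.png

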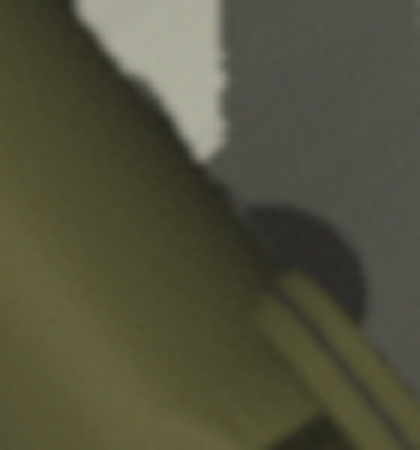

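```bash
python3 - <<'E'
from h import *
o=observe()["tool_pos"]
plan([.66,-.40,.27],-3.10,step=.06)
plan([.44,-.318,.25],-3.066,step=.06,p0=[.66,-.40,.27],yaw0=-3.10)
E
```

```text
3 rows
[[0.0251, 0.0036, -0.0523, np.float64(-0.009), 1], [0.025, 0.0037, -0.0523, np.float64(-0.009), 1], [0.0249, 0.0039, -0.0523, np.float64(-0.009), 1]]
4 rows
[[0.0527, 0.0235, 0.0117, -0.009, 1], [0.0525, 0.024, 0.0116, -0.009, 1], [0.0523, 0.0245, 0.0116, -0.009, 1], [0.0521, 0.0249, 0.0115, -0.009, 1]]
```

Call:
{"op": "arm_command", "data": {
  "moves": [
    [0.01, 0.003, -0.057, -0.009, 1],
    [0.025, 0.0035, -0.055, -0.009, 1],
    [0.025, 0.004, -0.052, -0.009, 1],
    [0.052, 0.0235, 0.005, -0.009, 1],
    [0.052, 0.024, 0.008, -0.009, 1]
  ]
}}

```text
t: 17.42
tool_pos: [0.5771, -0.3525, 0.2886]
tcp_rot: [-3.081, -0.14, -3.078]
force: [1.4, -0.7, 0.5]
finger_gap: 0.997
```

```bash
python3 - <<'E'
from h import *
st()
plan([.44,-.318,.25],-3.066,step=.055)
E
```

```text
t 17.43 q [ 0.892  0.993 -1.233  1.208  0.956  1.652  1.446] p [ 0.5771 -0.3525  0.2886] rpy [-3.0815 -0.1402 -3.0783] z [-0.135 -0.069 -0.988] F [ 1.4 -0.7  0.5] gap 0.997
3 rows
[[0.0427, 0.0155, 0.0181, np.float64(-0.004), 1], [0.0426, 0.0157, 0.0181, np.float64(-0.004), 1], [0.0425, 0.0158, 0.0181, np.float64(-0.004), 1]]
```

Call:
{"op": "arm_command", "data": {
  "moves": [
    [0.043, 0.0155, 0.016, 0, 1],
    [0.043, 0.0155, 0.016, 0, 1],
    [0.04, 0.015, 0.016, 0, 1],
    [0, 0, 0, 0, 1]
  ]
}}

```text
t: 17.92
tool_pos: [0.4349, -0.3138, 0.2627]
tcp_rot: [-3.068, -0.138, -3.071]
force: [1.3, -0.4, -0.4]
finger_gap: 0.999
```

```bash
cat >> h.py <<'E'
N=np.array([-.309,.026,.951]);N/=np.linalg.norm(N)
def psi():
    R=Rn.from_euler("xyz",observe()["tcp_rot"]).as_matrix(); y=np.cross(R[:,2],N); y/=np.linalg.norm(y); y*=np.sign(y@R[:,1])
    print("spin needed",np.arctan2(R[:,2]@np.cross(R[:,1],y),R[:,1]@y).round(4),"y.n deg",np.degrees(np.arcsin(R[:,1]@N)).round(2),"G",(observe()["tool_pos"]-.019*R[:,2]).round(4))
E
python3 - <<'E'
from h import *
st();psi()
s=snapshot("wrist");cv2.imwrite("pics/w11.png",s["color"]);np.save("w11.npy",s)
E
```

```text
t 17.93 q [ 1.118  0.884 -1.316  1.722  0.921  1.434  1.232] p [ 0.4349 -0.3138  0.2627] rpy [-3.068  -0.1382 -3.0708] z [-0.132 -0.083 -0.988] F [ 1.3 -0.4 -0.4] gap 0.999
spin needed -0.0425 y.n deg -1.06 G [ 0.4374 -0.3122  0.2815]
```

View pics/w11.png

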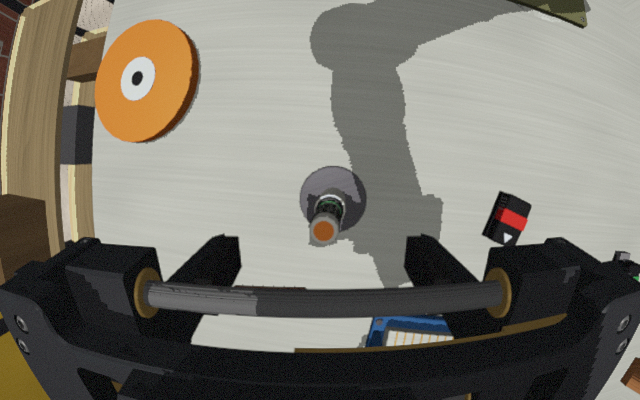

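```bash
python3 - <<'E'
from h import *
s=np.load("w11.npy",allow_pickle=True).item()
print(onz(s,"wrist",322,230,.185),onz(s,"wrist",333.5,195,.014))
G=np.array([.4415,-.3177,.153]);R=Rn.from_euler("xyz",observe()["tcp_rot"]).as_matrix()
t=G+.019*R[:,2];print(t);plan(t+[0,0,.06],-3.03,step=.055);plan(t,-3.03)
E
```

```text
[ 0.44113872 -0.31971653  0.185     ] [ 0.43551178 -0.31785489  0.014     ]
[ 0.43906609 -0.3192669   0.1342218 ]
2 rows
[[-0.0052, -0.0002, 0.0344, np.float64(-0.021), 1], [-0.0052, -0.0002, 0.0344, np.float64(-0.021), 1]]
3 rows
[[-0.0062, 0.0013, 0.0427, np.float64(-0.014), 1], [-0.0061, 0.0013, 0.0427, np.float64(-0.014), 1], [-0.0061, 0.0013, 0.0427, np.float64(-0.014), 1]]
```

Call:
{"op": "arm_command", "data": {
  "moves": [
    [-0.006, 0.001, 0.043, -0.018, 1],
    [-0.006, 0.001, 0.042, -0.016, 1],
    [-0.006, 0.001, 0.035, -0.01, 1],
    [0, 0, 0, 0, 1]
  ]
}}

```text
t: 18.48
tool_pos: [0.4497, -0.3205, 0.1451]
tcp_rot: [-3.065, -0.124, -3.03]
force: [-0.6, -0.8, -0.1]
finger_gap: 1.002
```

```bash
python3 - <<'E'
from h import *
st();psi()
s=snapshot("wrist");cv2.imwrite("pics/w12.png",s["color"])
s=snapshot("side");crop(s,380,110,480,230,5,"si12.png")
E
```

```text
t 18.48 q [ 1.068  1.044 -1.217  1.803  1.112  1.295  1.145] p [ 0.4497 -0.3205  0.1451] rpy [-3.0654 -0.1244 -3.0302] z [-0.114 -0.089 -0.989] F [-0.6 -0.8 -0.1] gap 1.002
spin needed -0.0214 y.n deg -0.51 G [ 0.4519 -0.3188  0.1639]
```

View pics/w12.png

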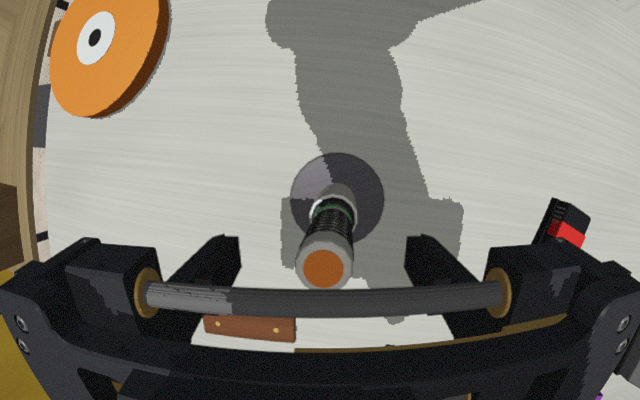

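View pics/si12.png

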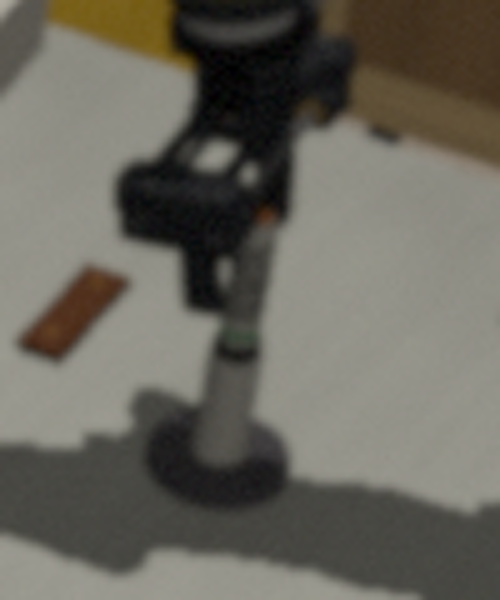

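Call:
{"op": "arm_command", "data": {
  "moves": [
    [0.01, 0, 0.012, -0.015, 1],
    [0.002, 0, 0, 0, 1]
  ]
}}

```text
t: 18.82
tool_pos: [0.4391, -0.3231, 0.1397]
tcp_rot: [-3.063, -0.117, -3.015]
force: [-0.2, 0.0, -0.7]
finger_gap: 1.004
```

```bash
python3 - <<'E'
from h import *
st();psi()
E
```

```text
t 18.82 q [ 1.089  1.045 -1.218  1.839  1.133  1.275  1.143] p [ 0.4391 -0.3231  0.1397] rpy [-3.0629 -0.1172 -3.0149] z [-0.106 -0.093 -0.99 ] F [-0.2  0.  -0.7] gap 1.004
spin needed -0.0166 y.n deg -0.39 G [ 0.4411 -0.3214  0.1585]
```

Call:
{"op": "arm_command", "data": {
  "moves": [
    [0, 0.003, 0.002, -0.015, -1],
    [0, 0, 0, 0, -1],
    [0, 0, 0, 0, -1],
    [0, 0, 0, 0, -1],
    [0, 0, 0, 0, -1]
  ],
  "newtons": 12
}}

```text
t: 19.45
tool_pos: [0.439, -0.3205, 0.1388]
tcp_rot: [-3.063, -0.116, -2.999]
force: [0.2, -0.1, -0.3]
finger_gap: 0.459
```

Call:
{"op": "arm_command", "data": {
  "moves": [
    [0, 0, 0, 0, -1],
    [0, 0, 0, 0, -1],
    [0, 0, 0, 0, -1]
  ]
}}

```text
t: 19.82
tool_pos: [0.4387, -0.3182, 0.1384]
tcp_rot: [-3.068, -0.116, -2.997]
force: [0.4, 2.0, -0.6]
finger_gap: 0.271
```

```bash
python3 - <<'E'
from h import *
st();psi()
E
```

```text
t 19.82 q [ 1.086  1.047 -1.222  1.848  1.135  1.272  1.147] p [ 0.4387 -0.3182  0.1384] rpy [-3.0682 -0.1165 -2.9975] z [-0.104 -0.089 -0.991] F [ 0.4  2.  -0.6] gap 0.271
spin needed 0.0079 y.n deg 0.18 G [ 0.4407 -0.3165  0.1572]
```

Call:
{"op": "arm_command", "data": {
  "moves": [
    [0.002, -0.0011, -0.015, 0, -1],
    [0.002, -0.0011, -0.015, 0, -1],
    [0, 0, 0, 0, -1]
  ]
}}

```text
t: 20.2
tool_pos: [0.4383, -0.3179, 0.1709]
tcp_rot: [-3.069, -0.116, -2.997]
force: [-0.2, 1.9, 0.1]
finger_gap: 0.27
```

```bash
python3 - <<'E'
from h import *
st();psi()
s=snapshot("side");crop(s,380,110,480,230,5,"si13.png")
s=snapshot("wrist");cv2.imwrite("pics/w13.png",s["color"])
E
```

```text
t 20.2 q [ 1.1    1.003 -1.254  1.826  1.08   1.305  1.186] p [ 0.4383 -0.3179  0.1709] rpy [-3.0687 -0.1163 -2.997 ] z [-0.104 -0.089 -0.991] F [-0.2  1.9  0.1] gap 0.27
spin needed 0.0093 y.n deg 0.22 G [ 0.4402 -0.3162  0.1898]
```

View pics/si13.png

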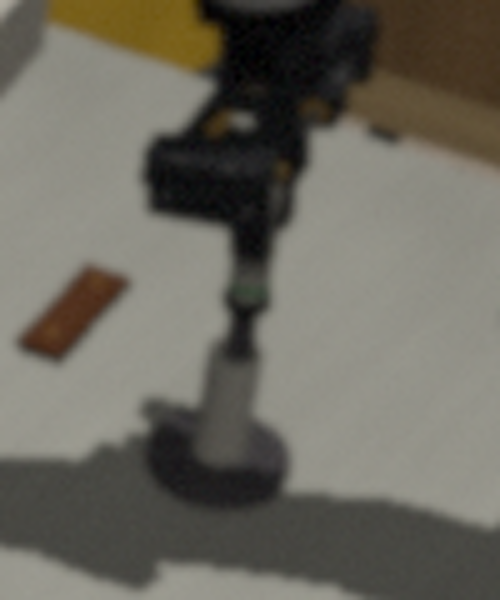

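View pics/w13.png

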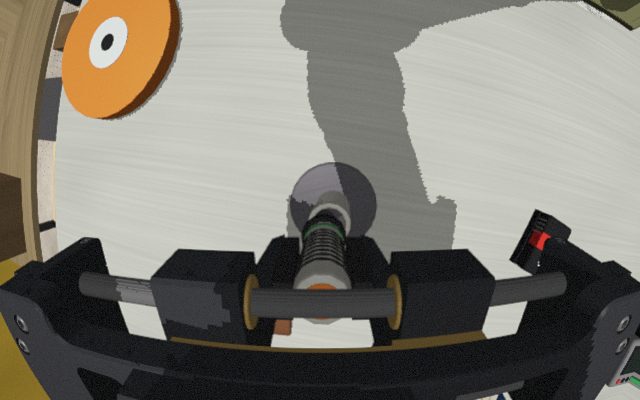

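```bash
python3 - <<'E'
from h import *
p=observe()["tool_pos"]; plan(p+np.array([-.034,0,-.005]),observe()["tcp_rot"][2],hand=-1,step=.009)
E
```

```text
4 rows
[[0.0082, 0.0014, 0.0021, np.float64(-0.0), -1], [0.0082, 0.0014, 0.0021, np.float64(-0.0), -1], [0.0082, 0.0014, 0.0021, np.float64(-0.0), -1], [0.0082, 0.0014, 0.0021, np.float64(-0.0), -1]]
```

Call:
{"op": "arm_command", "data": {
  "moves": [
    [0.008, 0.0014, 0.001, 0, -1],
    [0.008, 0.0014, 0.0015, 0, -1]
  ]
}}

```text
t: 20.55
tool_pos: [0.4224, -0.3179, 0.1692]
tcp_rot: [-3.068, -0.114, -2.997]
force: [1.6, 1.2, -0.3]
finger_gap: 0.269
```

Call:
{"op": "arm_command", "data": {
  "moves": [
    [0.008, 0.0014, 0.0025, 0, -1],
    [0.008, 0.0014, 0.003, 0, -1]
  ]
}}

```text
t: 20.8
tool_pos: [0.4052, -0.319, 0.1654]
tcp_rot: [-3.066, -0.112, -2.998]
force: [1.6, -0.6, 0.2]
finger_gap: 0.267
```

```bash
python3 - <<'E'
from h import *
st();psi()
s=snapshot("side");crop(s,380,110,480,230,5,"si14.png")
s=snapshot("wrist");cv2.imwrite("pics/w14.png",s["color"])
E
```

```text
t 20.8 q [ 1.152  0.989 -1.261  1.915  1.1    1.265  1.153] p [ 0.4052 -0.319   0.1654] rpy [-3.0657 -0.1121 -2.9976] z [-0.099 -0.091 -0.991] F [ 1.6 -0.6  0.2] gap 0.267
spin needed 0.0018 y.n deg 0.04 G [ 0.4071 -0.3173  0.1843]
```

View pics/si14.png

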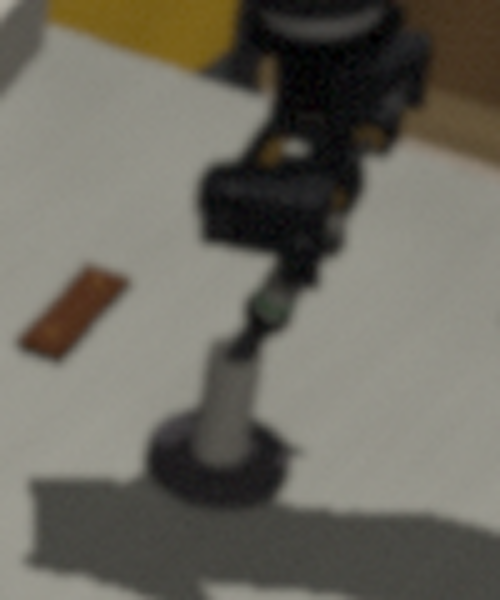

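View pics/w14.png

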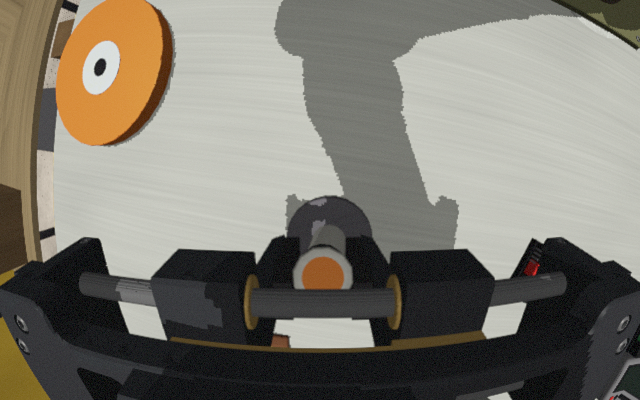

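```bash
python3 - <<'E'
from h import *
p=observe()["tool_pos"]; y=observe()["tcp_rot"][2]; plan(p+.055*N,y,hand=-1,step=.02)
plan([.53,-.25,.27],y,hand=-1,p0=p+.055*N,step=.05)
E
```

```text
3 rows
[[0.0075, 0.0, -0.0167, np.float64(-0.0), -1], [0.0075, 0.0, -0.0167, np.float64(-0.0), -1], [0.0075, 0.0, -0.0167, np.float64(-0.0), -1]]
4 rows
[[-0.0361, 0.0103, -0.0183, np.float64(-0.0), -1], [-0.0361, 0.0103, -0.0183, np.float64(-0.0), -1], [-0.0361, 0.0103, -0.0183, np.float64(-0.0), -1], [-0.0361, 0.0103, -0.0183, np.float64(-0.0), -1]]
```

Call:
{"op": "arm_command", "data": {
  "moves": [
    [0, 0, 0, 0, -1],
    [0.0075, 0, -0.0167, 0, -1],
    [0.0075, 0, -0.0167, 0, -1],
    [0.0075, 0, -0.0167, 0, -1]
  ],
  "newtons": 45
}}

```text
t: 21.4
tool_pos: [0.3843, -0.3175, 0.2193]
tcp_rot: [-3.068, -0.119, -2.997]
force: [0.1, -0.6, -2.7]
finger_gap: 0.26
```

Call:
{"op": "arm_command", "data": {
  "moves": [
    [-0.01, 0.003, -0.03, 0, -1],
    [-0.025, 0.008, -0.02, 0, -1],
    [0, 0, 0, 0, -1]
  ]
}}

```text
t: 21.78
tool_pos: [0.421, -0.2973, 0.2696]
tcp_rot: [-3.064, -0.12, -2.999]
force: [-0.6, 0.8, -1.9]
finger_gap: 0.257
```

```bash
python3 - <<'E'
from h import *
st();psi()
s=snapshot("side");crop(s,370,90,490,210,5,"si15.png");np.save("si15.npy",s)
s=snapshot("scene");crop(s,100,170,220,270,6,"sc15.png");np.save("sc15.npy",s)
s=snapshot("wrist");cv2.imwrite("pics/w15.png",s["color"]);np.save("w15.npy",s)
E
```

```text
t 21.77 q [ 1.141  0.852 -1.35   1.795  0.918  1.397  1.252] p [ 0.421  -0.2973  0.2696] rpy [-3.0643 -0.12   -2.9992] z [-0.107 -0.093 -0.99 ] F [-0.6  0.8 -1.9] gap 0.257
spin needed -0.0018 y.n deg -0.04 G [ 0.4231 -0.2956  0.2884]
```

View pics/si15.png

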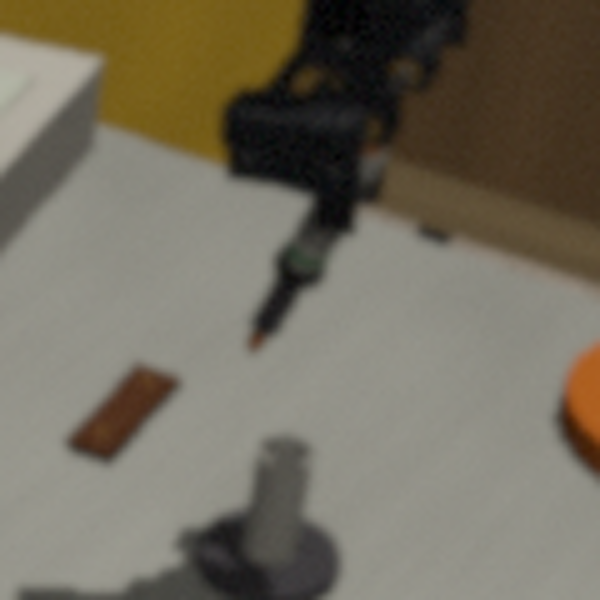

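View pics/sc15.png

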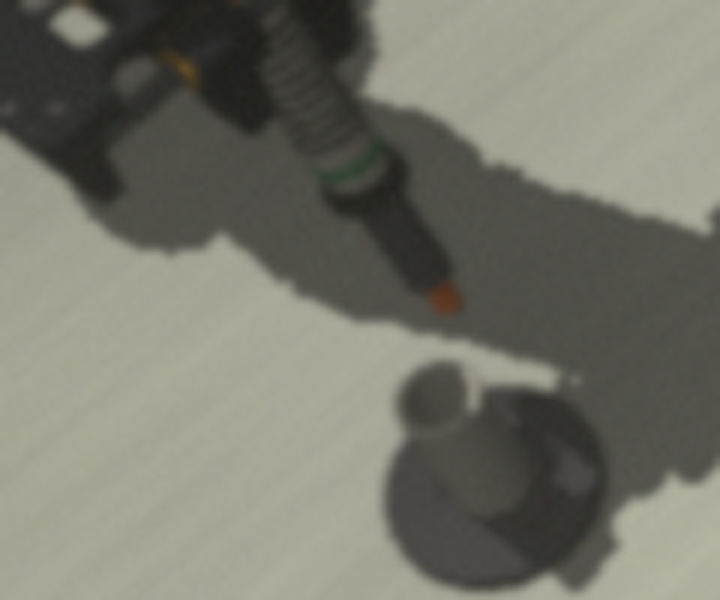

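View pics/w15.png

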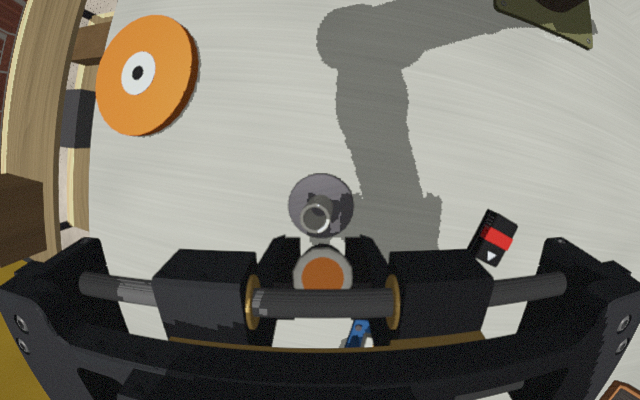

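```bash
cat > pen.py <<'E'
from h import *
from scipy.optimize import least_squares
def penfit(obs,G,a=.067,sG=.0015,R=None):
    # obs: list (snap,name,zpen,(u,v),sig)
    def un(x): return x[:3],np.array([np.sin(x[3])*np.cos(x[4])*1.,np.sin(x[3])*np.sin(x[4]),np.cos(x[3])])
    def r(x):
        o,d=un(x);e=[]
        for s,n,z,m,sg in obs: e+=list((proj(s,n,o+d*z)-m)/sg)
        return np.array(e+list((o+d*a-G)/sG))
    f=least_squares(r,[*(G-a*N),.31,3.06]);o,d=un(f.x)
    cov=np.linalg.inv(f.jac.T@f.jac)
    print("o",o.round(4),"d",d.round(4),"tilt",np.degrees(f.x[3]).round(2),"err to N deg",np.degrees(np.arccos(d@N)).round(2),"sd deg",np.degrees(np.sqrt(np.diag(cov))[3]).round(2),"tip",(o-.066*d).round(4),"cost",f.cost.round(1)); print(r(f.x).round(1))
    return o,d
E
python3 - <<'E'
from pen import *
si=np.load("si15.npy",allow_pickle=True).item();sc=np.load("sc15.npy",allow_pickle=True).item()
S=lambda u,v:(100+u/6,170+v/6);D=lambda u,v:(370+u/5,90+v/5)
G=np.array([.4231,-.2956,.2884])
obs=[(sc,"scene",-.066,S(450,313),.6),(sc,"scene",-.046,S(437,284),.8),(sc,"scene",0,S(370,197),1),(si,"side",-.066,D(253,350),.6),(si,"side",-.046,D(263,330),.8),(si,"side",0.0,D(296,276),1)]
o,d=penfit(obs,G)
R=Rn.from_euler("xyz",observe()["tcp_rot"]).as_matrix();print("d in tool",(R.T@d).round(4),"N in tool",(R.T@N).round(4))
penfit(obs,G,sG=.1)
w=np.load("w15.npy",allow_pickle=True).item(); print("cap pred",proj(w,"wrist",o+.095*d),"with N",proj(w,"wrist",G+.028*N)) # seen (322,272)
E
```

```text
o [ 0.4446 -0.2986  0.222 ] d [-0.3042  0.0404  0.9518] tilt 17.87 err to N deg 0.87 sd deg 0.85 tip [ 0.4646 -0.3012  0.1592] cost 7.6
[ 1.5  0.7 -1.2 -1.1  0.6 -1.2  0.6 -0.3  1.2 -1.   0.5 -1.2  0.7 -0.2
 -1.7]
d in tool [ 0.4123  0.0126 -0.911 ] N in tool [ 4.188e-01 -8.000e-04 -9.081e-01]
o [ 0.4455 -0.2993  0.2209] d [-0.284   0.0289  0.9584] tilt 16.59 err to N deg 1.5 sd deg 2.26 tip [ 0.4642 -0.3012  0.1576] cost 4.8
[ 1.6  1.1 -1.  -0.6  0.7 -0.4  0.7  0.6  1.1 -0.6  0.3 -1.1  0.  -0.
 -0. ]
cap pred [326.12198039 287.5893945 ] with N [325.75239919 287.55521261]
```

```bash
python3 - <<'E'
from pen import *
w=np.load("w15.npy",allow_pickle=True).item();o=observe()
def TT(p,r):
    T=np.eye(4);T[:3,:3]=Rn.from_euler("xyz",r).as_matrix();T[:3,3]=p;return T
C=np.linalg.inv(TT(o["tool_pos"],o["tcp_rot"]))@w["cam_to_world"]; print(C.round(4))
def cap(p,r,u,v,z):
    s=dict(w);s["cam_to_world"]=TT(p,r)@C;print(onz(s,"wrist",u,v,z), "pred stand cap px",proj(s,"wrist",[.4415,-.318,.185]))
cap([.4497,-.3205,.1451],[-3.0654,-.1244,-3.0302],323,270,.185)
cap([.4383,-.3179,.1709],[-3.0687,-.1163,-2.997],322,287,.185+.0325) # w13
cap([.4349,-.3138,.2627],[-3.068,-.1382,-3.0708],322,230,.185)
E
```

```text
[[ 7.000e-04 -9.611e-01 -2.763e-01  7.120e-02]
 [ 1.000e+00  1.100e-03 -1.300e-03 -1.000e-04]
 [ 1.500e-03 -2.763e-01  9.611e-01 -1.456e-01]
 [ 0.000e+00  0.000e+00  0.000e+00  1.000e+00]]
[ 0.44252297 -0.31821113  0.185     ] pred stand cap px [323.8551223  267.68983119]
[ 0.43489362 -0.31526818  0.2175    ] pred stand cap px [319.34192463 269.26544992]
[ 0.4417932 -0.3194666  0.185    ] pred stand cap px [323.92499079 229.81668005]
```

```bash
python3 - <<'E'
from pen import *
w=np.load("w15.npy",allow_pickle=True).item()
crop(w,240,180,410,340,4.5,"w15c.png")
E
```

```text
(no output)
```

View pics/w15c.png

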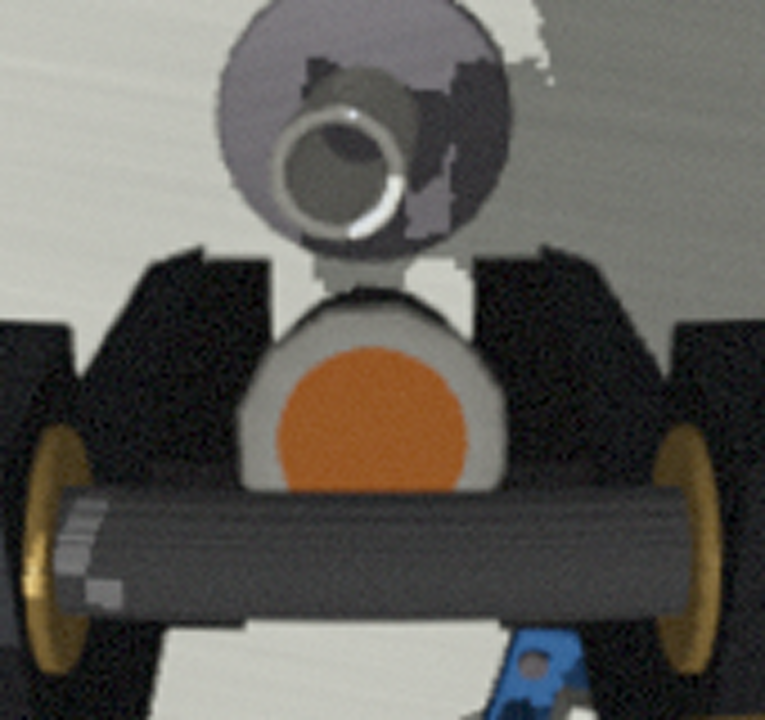

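```bash
python3 - <<'E'
from pen import *
w=np.load("w15.npy",allow_pickle=True).item()
si=np.load("si15.npy",allow_pickle=True).item();sc=np.load("sc15.npy",allow_pickle=True).item()
S=lambda u,v:(100+u/6,170+v/6);D=lambda u,v:(370+u/5,90+v/5)
obs=[(sc,"scene",-.066,S(450,313),1),(sc,"scene",-.046,S(437,284),1),(sc,"scene",0,S(370,197),1.3),(si,"side",-.066,D(253,350),1),(si,"side",-.046,D(263,330),1),(si,"side",0.0,D(296,276),1.3),(w,"wrist",.095,(322.7,278.2),2)]
R=Rn.from_euler("xyz",observe()["tcp_rot"]).as_matrix();G=observe()["tool_pos"]-.019*R[:,2]
# params: pen in tool frame: offset along tool x (ox), angle th about y, lateral angle la, axial a
def un(x):
    d=R@np.array([np.sin(x[1]),np.sin(x[2]),-np.cos(x[1])]);d/=np.linalg.norm(d); e=np.cross(R[:,1],d); e*=np.sign(e@R[:,0])
    o=G+x[0]*R[:,0]-x[3]*d; return o,d,e
def r(x):
    o,d,e=un(x);k=[]
    for s,n,z,m,sg in obs: k+=list((proj(s,n,o+d*z)-m)/sg)
    k.append((proj(w,"wrist",o+.000*d+.015*e)[1]-243.8)/2) if 0 else k.append((max(0,0)+min(proj(w,"wrist",o+z*d+.015*e)[1] for z in(0,.008))-243.8)/2)
    return np.array(k+[x[0]/.003,x[2]/.02,(x[3]-.067)/.002])
f=least_squares(r,[0,.43,0,.067]);o,d,e=un(f.x);sd=np.sqrt(np.diag(np.linalg.inv(f.jac.T@f.jac)))
print(f.x.round(4),sd.round(4));print(r(f.x).round(1));print("d",d.round(4),"err",np.degrees(np.arccos(d@N)),"tilt",np.degrees(np.arccos(d[2])))
E
```

```text
[-0.0011  0.4469  0.0026  0.0688] [0.0007 0.011  0.009  0.0012]
[ 1.2  0.6 -0.8 -0.7  0.3 -0.7  0.1  0.1  0.9 -0.5  0.6 -0.6  0.1  0.1
  0.3 -0.4  0.1  0.9]
d [-0.3233  0.0269  0.9459] err 0.8694898511559717 tilt 18.928922057047366
```

```bash
cat >> h.py <<'E'
SPOT=np.array([.6649,-.1317,.0745])
def tipinfo(x=(-.0011,.4469,.0026,.0688)):
    ob=observe();R=Rn.from_euler("xyz",ob["tcp_rot"]).as_matrix();G=ob["tool_pos"]-.019*R[:,2]
    d=R@np.array([np.sin(x[1]),np.sin(x[2]),-np.cos(x[1])]);d/=np.linalg.norm(d)
    tip=G+x[0]*R[:,0]-(x[3]+.066)*d
    v=tip-SPOT; h=v@N; l=v-h*N
    print("d",d.round(4),"tilt",np.degrees(np.arccos(d[2])).round(2),"err",np.degrees(np.arccos(min(1,d@N))).round(2),"tip",tip.round(4),"height",h.round(4),"lateral",l.round(4))
    return tip,d
E
python3 - <<'E'
from h import *
tip,d=tipinfo()
p=observe()["tool_pos"]; y=observe()["tcp_rot"][2]
plan(p+(SPOT+.06*N-tip),y,hand=-1,step=.045)
E
```

```text
d [-0.3233  0.0269  0.9459] tilt 18.93 err 0.87 tip [ 0.4649 -0.3009  0.1582] height 0.137 lateral [-0.1577 -0.1727 -0.0465]
6 rows
[[-0.0342, 0.0239, -0.0017, np.float64(-0.0), -1], [-0.0342, 0.0239, -0.0017, np.float64(-0.0), -1], [-0.0342, 0.0239, -0.0017, np.float64(-0.0), -1], [-0.0342, 0.0239, -0.0017, np.float64(-0.0), -1], [-0.0342, 0.0239, -0.0017, np.float64(-0.0), -1]]
[[-0.0342, 0.0239, -0.0017, np.float64(-0.0), -1]]
```

Call:
{"op": "arm_command", "data": {
  "moves": [
    [-0.034, 0.024, -0.002, 0, -1],
    [-0.034, 0.024, -0.002, 0, -1],
    [-0.034, 0.024, -0.002, 0, -1],
    [-0.034, 0.024, -0.002, 0, -1],
    [-0.034, 0.024, -0.002, 0, -1]
  ],
  "newtons": 55
}}

```text
t: 22.55
tool_pos: [0.5645, -0.1629, 0.2404]
tcp_rot: [-3.061, -0.14, -3.015]
force: [0.4, -0.1, -0.5]
finger_gap: 0.257
```

```bash
python3 - <<'E'
from h import *
st();psi()
tip,d=tipinfo()
p=observe()["tool_pos"]; y=observe()["tcp_rot"][2]
plan(p+(SPOT+.04*N-tip),y,hand=-1,step=.045)
E
```

```text
t 22.55 q [ 0.714  0.954 -1.236  1.557  0.925  1.469  1.056] p [ 0.5645 -0.1629  0.2404] rpy [-3.0612 -0.14   -3.0153] z [-0.128 -0.097 -0.987] F [ 0.4 -0.1 -0.5] gap 0.257
spin needed -0.0179 y.n deg -0.44 G [ 0.5669 -0.161   0.2592]
d [-0.3096  0.0363  0.9502] tilt 18.16 err 0.59 tip [ 0.6097 -0.1658  0.131 ] height 0.0698 lateral [-0.0336 -0.0359 -0.0099]
2 rows
[[-0.0245, 0.0151, 0.0046, np.float64(-0.0), -1], [-0.0245, 0.0151, 0.0046, np.float64(-0.0), -1]]
```

Call:
{"op": "arm_command", "data": {
  "moves": [
    [-0.0245, 0.015, 0.004, -0.01, -1],
    [-0.0245, 0.015, 0.0045, -0.01, -1],
    [0, 0, 0, 0, -1]
  ]
}}

```text
t: 22.92
tool_pos: [0.6069, -0.1262, 0.2193]
tcp_rot: [-3.065, -0.148, -2.992]
force: [-0.5, -0.2, -2.1]
finger_gap: 0.259
```

```bash
python3 - <<'E'
from h import *
st();psi()
tip,d=tipinfo()
p=observe()["tool_pos"]; y=observe()["tcp_rot"][2]
plan(p+(SPOT+.012*N-tip),y,hand=-1,step=.015)
s=snapshot("side");crop(s,290,110,390,220,5.4,"si16.png");np.save("si16.npy",s)
s=snapshot("scene");crop(s,240,180,360,280,6,"sc16.png");np.save("sc16.npy",s)
s=snapshot("wrist");cv2.imwrite("pics/w16.png",s["color"]);np.save("w16.npy",s)
E
```

```text
t 22.93 q [ 0.604  1.012 -1.205  1.458  0.948  1.493  1.056] p [ 0.6069 -0.1262  0.2193] rpy [-3.0653 -0.1477 -2.9922] z [-0.134 -0.097 -0.986] F [-0.5 -0.2 -2.1] gap 0.259
spin needed 0.0073 y.n deg 0.18 G [ 0.6094 -0.1244  0.2381]
d [-0.3025  0.0266  0.9528] tilt 17.68 err 0.39 tip [ 0.6513 -0.1278  0.1095] height 0.0376 lateral [-0.002   0.0029 -0.0007]
2 rows
[[-0.0063, -0.0017, 0.0111, np.float64(-0.0), -1], [-0.0063, -0.0017, 0.0111, np.float64(-0.0), -1]]
```

View pics/si16.png

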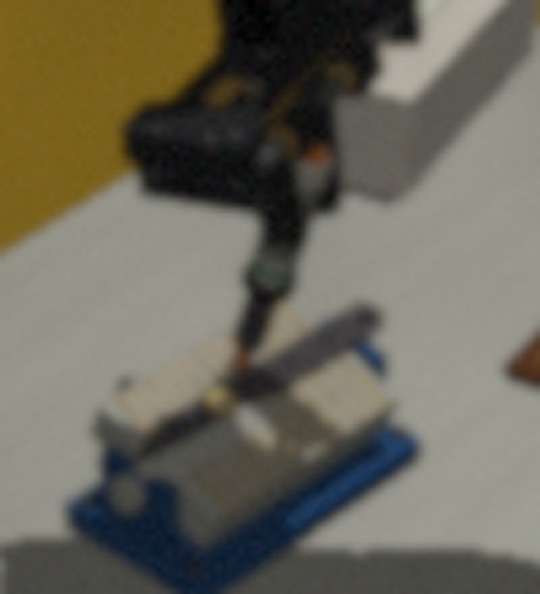

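View pics/sc16.png

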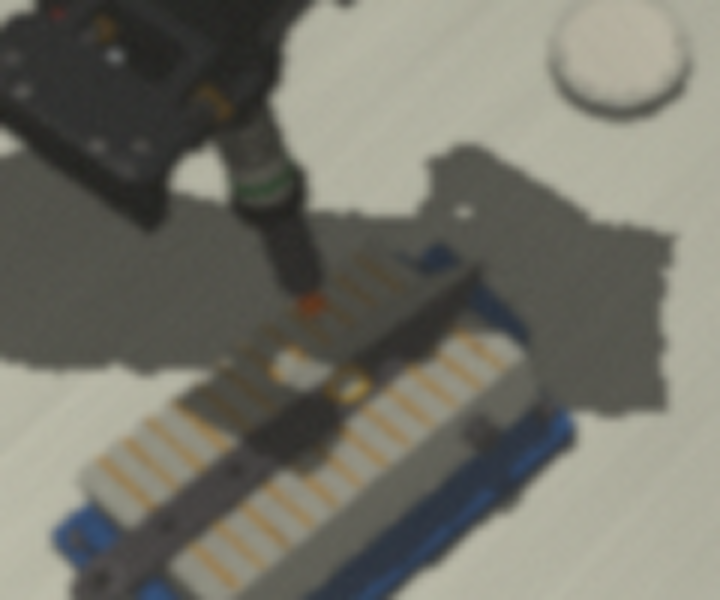

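View pics/w16.png

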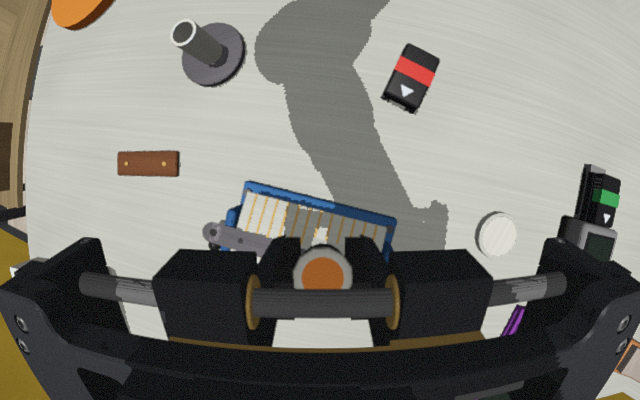

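```bash
python3 - <<'E'
from h import *
si=np.load("si16.npy",allow_pickle=True).item();sc=np.load("sc16.npy",allow_pickle=True).item()
tip,d=tipinfo()
for s,n,T,Sp in [(sc,"scene",(240+312/6,180+311/6),(240+348/6,180+385/6)),(si,"side",(290+240/5.4,110+372/5.4),(290+217/5.4,110+398/5.4))]:
    a,b=proj(s,n,tip),proj(s,n,SPOT)
    print(n,"pred tip",a.round(1),"seen",np.round(T,1),"pred spot",b.round(1),"seen",np.round(Sp,1))
a=tri(ray(sc,"scene",240+312/6,180+311/6),ray(si,"side",290+240/5.4,110+372/5.4));b=tri(ray(sc,"scene",240+348/6,180+385/6),ray(si,"side",290+217/5.4,110+398/5.4))
print("tri tip",a.round(4),"spot",b.round(4),"diff",(a-b).round(4),"pred diff",(tip-SPOT).round(4))
E
```

```text
d [-0.3032  0.0297  0.9525] tilt 17.74 err 0.4 tip [ 0.6507 -0.1309  0.1106] height 0.0388 lateral [-0.0023 -0.0002 -0.0007]
scene pred tip [292.9 233.1] seen [292.  231.8] pred spot [297.9 244. ] seen [298.  244.2]
side pred tip [334.6 176.3] seen [334.4 178.9] pred spot [331.  184.1] seen [330.2 183.7]
tri tip [ 0.6462 -0.1273  0.1053] spot [ 0.6665 -0.1315  0.0755] diff [-0.0203  0.0042  0.0298] pred diff [-0.0142  0.0008  0.0361]
```

```bash
python3 - <<'E'
from h import *
st();tip,d=tipinfo()
p=observe()["tool_pos"]; y=observe()["tcp_rot"][2]
plan(p+(SPOT+.014*N-tip),y,hand=-1,step=.014)
E
```

```text
t 23.07 q [ 0.608  1.01  -1.205  1.459  0.948  1.493  1.056] p [ 0.6062 -0.1289  0.2204] rpy [-3.063  -0.1472 -2.9959] z [-0.133 -0.099 -0.986] F [-0.8 -0.  -1.8] gap 0.258
d [-0.3032  0.0297  0.9525] tilt 17.74 err 0.4 tip [ 0.6507 -0.1309  0.1106] height 0.0388 lateral [-0.0023 -0.0002 -0.0007]
2 rows
[[-0.0065, -0.0001, 0.0106, np.float64(-0.0), -1], [-0.0065, -0.0001, 0.0106, np.float64(-0.0), -1]]
```

Call:
{"op": "arm_command", "data": {
  "moves": [
    [-0.0065, 0, 0.0105, 0, -1],
    [-0.0065, 0, 0.0105, 0, -1],
    [0, 0, 0, 0, -1]
  ]
}}

```text
t: 23.45
tool_pos: [0.6155, -0.1324, 0.1963]
tcp_rot: [-3.061, -0.148, -3.0]
force: [-0.5, 0.1, -1.6]
finger_gap: 0.257
```

```bash
python3 - <<'E'
from h import *
st();psi();tip,d=tipinfo()
p=observe()["tool_pos"]; y=observe()["tcp_rot"][2]
s=snapshot("side");crop(s,310,150,370,210,10,"si17.png");np.save("si17.npy",s)
s=snapshot("scene");crop(s,260,205,330,265,10,"sc17.png");np.save("sc17.npy",s)
tipinfo()
E
```

```text
t 23.45 q [ 0.597  1.045 -1.185  1.448  0.976  1.475  1.054] p [ 0.6155 -0.1324  0.1963] rpy [-3.061  -0.1483 -2.9998] z [-0.134 -0.101 -0.986] F [-0.5  0.1 -1.6] gap 0.257
spin needed -0.0067 y.n deg -0.17 G [ 0.618  -0.1305  0.215 ]
d [-0.3023  0.0328  0.9526] tilt 17.7 err 0.55 tip [ 0.6599 -0.1348  0.0864] height 0.0128 lateral [-0.0011 -0.0034 -0.0003]
d [-0.3036  0.0323  0.9523] tilt 17.78 err 0.48 tip [ 0.6603 -0.1343  0.0875] height 0.0138 lateral [-0.0004 -0.0029 -0.    ]
```

View pics/si17.png

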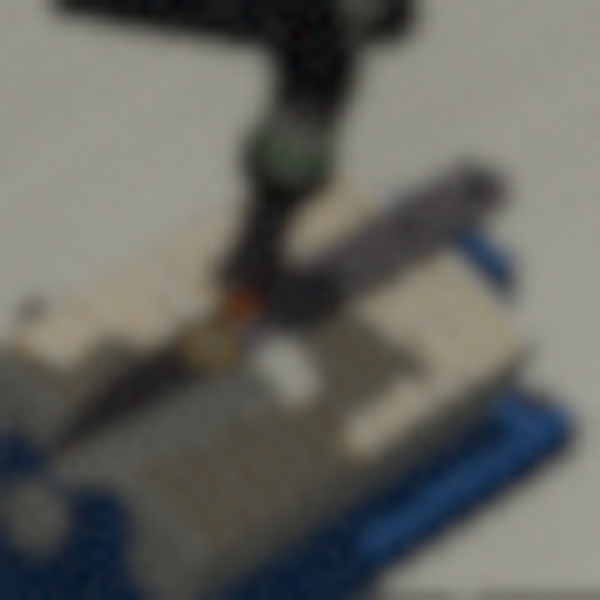

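View pics/sc17.png

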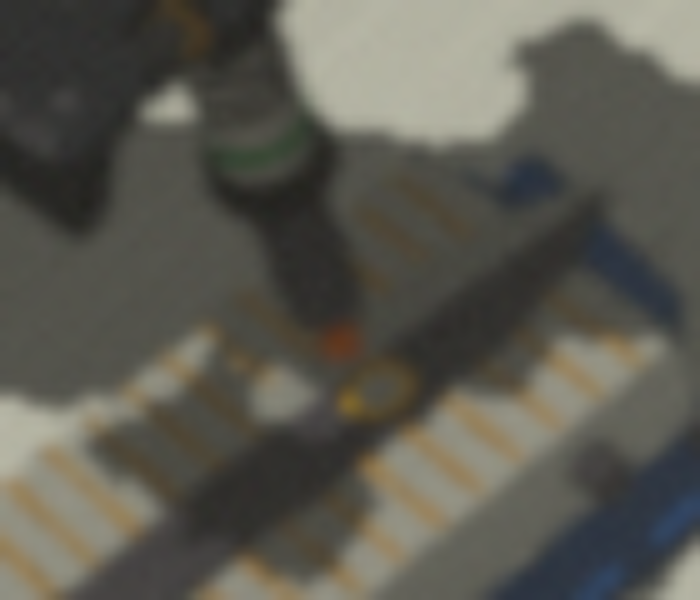

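```bash
cat > rel.py <<'E'
from h import *
def rel(sc,si,tsc,rsc,tsi,rsi):
    # tip - spot in world from pixel differences, linearised near SPOT; 
    A=[];b=[]
    for s,n,t,r in [(sc,"scene",tsc,rsc),(si,"side",tsi,rsi)]:
        J=np.array([(proj(s,n,SPOT+e)-proj(s,n,SPOT-e))/.02 for e in np.eye(3)*.01]).T
        A.append(J);b.append(np.subtract(t,r))
    x=np.linalg.lstsq(np.vstack(A),np.hstack(b),rcond=None)[0]
    h=x@N;print("rel",x.round(4),"h",h.round(4),"lat",(x-h*N).round(4));return x
E
python3 - <<'E'
from rel import *
si=np.load("si17.npy",allow_pickle=True).item();sc=np.load("sc17.npy",allow_pickle=True).item()
rel(sc,si,(260+34.5,205+35.7),(260+38,205+38.8),(310+24.2,150+31.2),(310+21.2,150+34.3))
tip,d=tipinfo()
for s,n in((sc,"scene"),(si,"side")): print(proj(s,n,tip),proj(s,n,tip+.02*d),proj(s,n,SPOT))
E
```

```text
rel [-0.0073 -0.0041  0.0127] h 0.0142 lat [-0.0029 -0.0044 -0.0008]
d [-0.3036  0.0323  0.9523] tilt 17.78 err 0.48 tip [ 0.6603 -0.1343  0.0875] height 0.0138 lateral [-0.0004 -0.0029 -0.    ]
[295.41566794 241.08754861] [293.27352872 235.59978567] [297.89966066 244.02316416]
[332.73677733 180.83288461] [334.24636323 176.5331629 ] [330.98139086 184.11560587]
```

```bash
python3 - <<'E'
from h import *
p=observe()["tool_pos"]; y=observe()["tcp_rot"][2]; psi()
plan(p+np.array([.0015,.0036,0])-.008*N,y,hand=-1,step=.02)
E
```

```text
spin needed -0.0061 y.n deg -0.15 G [ 0.6183 -0.1301  0.2161]
1 rows
[[-0.0055, 0.0033, 0.0066, np.float64(-0.0), -1]]
```

Call:
{"op": "arm_command", "data": {
  "moves": [
    [-0.0055, 0.0038, 0.0066, 0, -1],
    [0, 0, 0, 0, -1]
  ]
}}

```text
t: 23.8
tool_pos: [0.62, -0.1275, 0.1897]
tcp_rot: [-3.061, -0.146, -2.999]
force: [0.3, 0.2, -1.3]
finger_gap: 0.251
```

```bash
python3 - <<'E'
from h import *
st();tipinfo()
s=snapshot("side");crop(s,310,150,370,210,10,"si18.png");np.save("si18.npy",s)
s=snapshot("scene");crop(s,260,205,330,265,10,"sc18.png");np.save("sc18.npy",s)
tipinfo()
E
```

```text
t 23.8 q [ 0.585  1.056 -1.181  1.443  0.984  1.469  1.048] p [ 0.62   -0.1275  0.1897] rpy [-3.0613 -0.1462 -2.9988] z [-0.132 -0.1   -0.986] F [ 0.3  0.2 -1.3] gap 0.251
d [-0.3043  0.0319  0.952 ] tilt 17.82 err 0.44 tip [ 0.6647 -0.1298  0.0799] height 0.0053 lateral [0.0014 0.0018 0.0004]
d [-0.3051  0.0322  0.9518] tilt 17.87 err 0.42 tip [ 0.6649 -0.1301  0.0806] height 0.0059 lateral [0.0018 0.0015 0.0005]
```

View pics/si18.png

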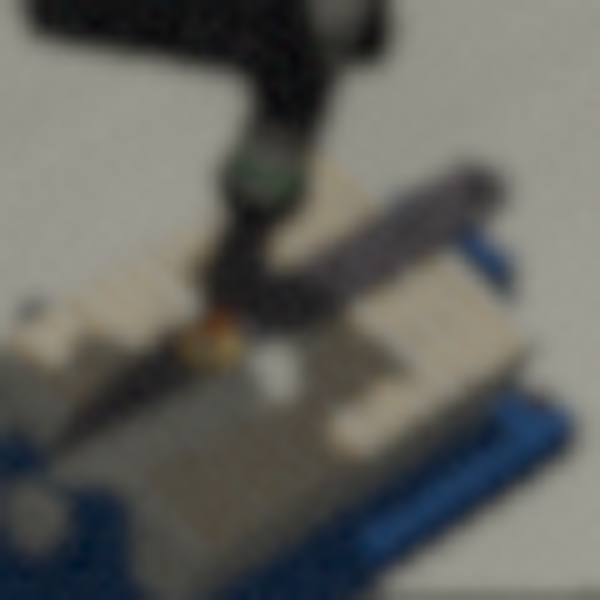

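View pics/sc18.png

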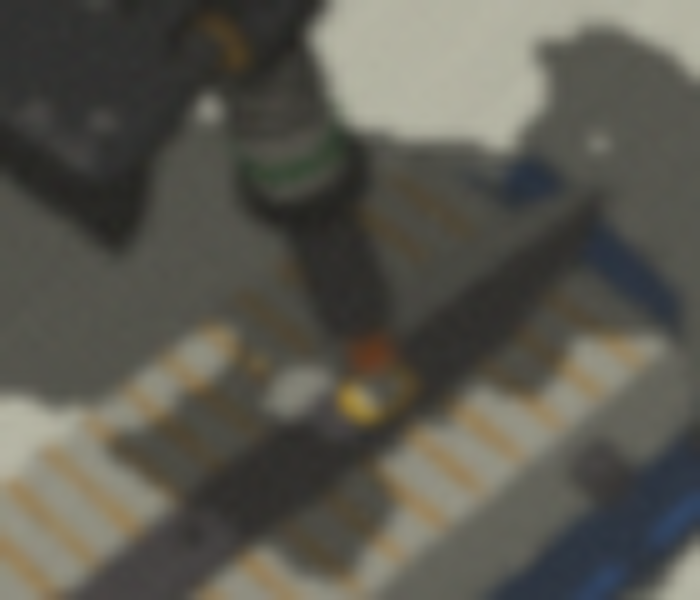

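```bash
python3 - <<'E'
from rel import *
si=np.load("si18.npy",allow_pickle=True).item();sc=np.load("sc18.npy",allow_pickle=True).item()
rel(sc,si,(297.3,205+37),(298,205+38.8),(310+21.7,150+33.2),(310+21.2,150+34.3))
st()
p=observe()["tool_pos"]; y=observe()["tcp_rot"][2]
plan(p-.004*N,y,hand=-1,step=.02)
plan(p-.001*N,y,hand=-1,step=.02)
E
```

```text
rel [-0.0024  0.0005  0.0056] h 0.006 lat [-0.0005  0.0003 -0.0002]
t 23.9 q [ 0.586  1.055 -1.181  1.442  0.984  1.469  1.048] p [ 0.6202 -0.1278  0.1903] rpy [-3.0611 -0.1453 -2.9993] z [-0.131 -0.1   -0.986] F [-0.3 -0.4 -1.7] gap 0.262
1 rows
[[-0.0017, 0.0, 0.0036, np.float64(-0.0), -1]]
1 rows
[[-0.0004, 0.0, 0.0009, np.float64(-0.0), -1]]
```

Call:
{"op": "arm_command", "data": {
  "moves": [
    [-0.001, -0.0008, 0.0036, 0, -1]
  ]
}}

```text
t: 24.02
tool_pos: [0.6211, -0.1286, 0.1871]
tcp_rot: [-3.061, -0.144, -2.999]
force: [-0.4, -0.1, -2.0]
finger_gap: 0.258
```

Call:
{"op": "arm_command", "data": {
  "moves": [
    [-0.0006, 0, 0.0018, 0, -1]
  ]
}}

```text
t: 24.15
tool_pos: [0.6214, -0.129, 0.1849]
tcp_rot: [-3.061, -0.145, -2.999]
force: [-0.3, 0.5, -1.7]
finger_gap: 0.252
```

```bash
python3 - <<'E'
from h import *
st();tipinfo()
E
```

```text
t 24.15 q [ 0.585  1.062 -1.177  1.443  0.99   1.463  1.047] p [ 0.6214 -0.129   0.1849] rpy [-3.0607 -0.1447 -2.9994] z [-0.131 -0.1   -0.986] F [-0.3  0.5 -1.7] gap 0.252
d [-0.3057  0.0325  0.9516] tilt 17.9 err 0.42 tip [ 0.6662 -0.1313  0.0753] height 0.0003 lateral [0.0014 0.0003 0.0004]
```

Close to contact. Small steps along the pen axis.

Call:
{"op": "arm_command", "data": {
  "moves": [
    [-0.0008, 0, 0.0018, 0, -1]
  ]
}}

```text
t: 24.28
tool_pos: [0.6219, -0.129, 0.1833]
tcp_rot: [-3.061, -0.145, -3.0]
force: [-0.4, -0.3, 1.2]
finger_gap: 0.255
```

Call:
{"op": "arm_command", "data": {
  "moves": [
    [-0.0008, 0, 0.0018, 0, -1]
  ]
}}

```text
t: 24.4
tool_pos: [0.6224, -0.1291, 0.1818]
tcp_rot: [-3.061, -0.145, -2.999]
force: [-0.9, -1.0, 3.2]
finger_gap: 0.261
```

```bash
python3 - <<'E'
from h import *
st();tipinfo()
s=snapshot("side");crop(s,310,150,370,210,10,"si19.png");np.save("si19.npy",s)
s=snapshot("scene");crop(s,260,205,330,265,10,"sc19.png");np.save("sc19.npy",s)
st()
E
```

```text
t 24.4 q [ 0.584  1.067 -1.176  1.442  0.994  1.46   1.046] p [ 0.6224 -0.1291  0.1818] rpy [-3.0607 -0.1447 -2.9995] z [-0.131 -0.1   -0.986] F [-0.9 -1.   3.2] gap 0.261
d [-0.3058  0.0325  0.9515] tilt 17.91 err 0.42 tip [ 0.6672 -0.1314  0.0721] height -0.003 lateral [0.0014 0.0004 0.0004]
t 24.5 q [ 0.584  1.067 -1.175  1.442  0.994  1.46   1.046] p [ 0.6224 -0.129   0.1817] rpy [-3.0608 -0.1447 -2.9995] z [-0.131 -0.1   -0.986] F [-1.   0.6  3.2] gap 0.257
```

View pics/sc19.png

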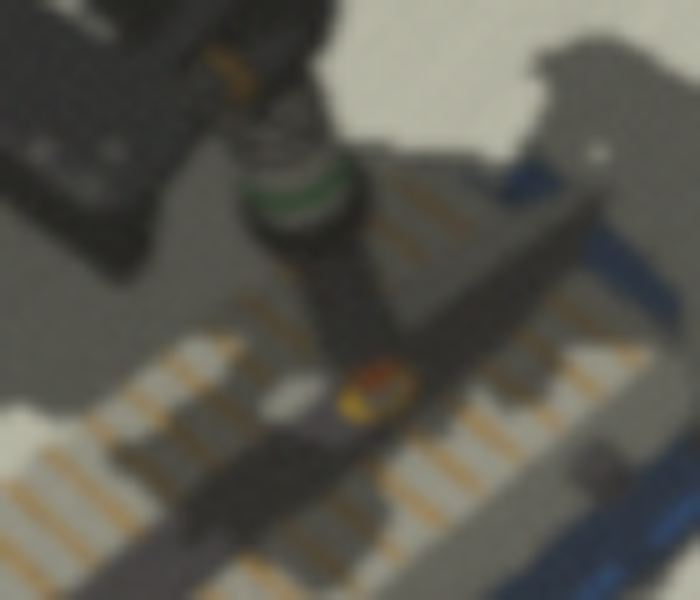

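View pics/si19.png

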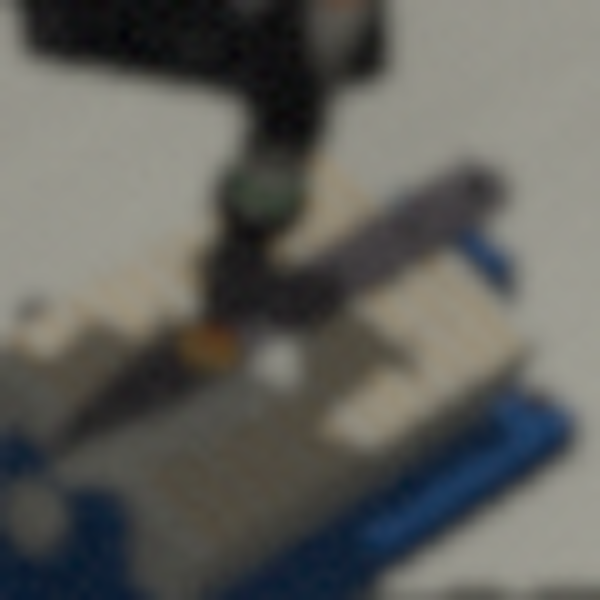

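Call:
{"op": "arm_command", "data": {
  "moves": [
    [-0.0006, 0, 0.0014, 0, -1]
  ]
}}

```text
t: 24.62
tool_pos: [0.6228, -0.129, 0.1806]
tcp_rot: [-3.061, -0.145, -2.999]
force: [-1.7, -0.5, 3.5]
finger_gap: 0.256
```

```bash
python3 - <<'E'
from h import *
st();tipinfo();psi()
s=snapshot("wrist");np.save("w20.npy",s);cv2.imwrite("pics/w20.png",s["color"])
for n in range(6): 
    s=snapshot("scene")
    o=observe();print(o["t"],o["force"].round(2),o["tool_pos"].round(4))
crop(s,260,205,330,265,10,"sc20.png")
s=snapshot("side");crop(s,290,110,390,220,5.4,"si20.png")
E
```

```text
t 24.62 q [ 0.583  1.068 -1.175  1.442  0.995  1.459  1.046] p [ 0.6228 -0.129   0.1806] rpy [-3.0606 -0.1446 -2.9994] z [-0.131 -0.1   -0.986] F [-1.7 -0.5  3.5] gap 0.256
d [-0.3059  0.0325  0.9515] tilt 17.91 err 0.42 tip [ 0.6676 -0.1314  0.0709] height -0.0042 lateral [0.0014 0.0005 0.0004]
spin needed -0.0076 y.n deg -0.19 G [ 0.6253 -0.1271  0.1993]
24.725 [-1.58  0.26  3.33] [ 0.6228 -0.1291  0.1804]
24.775 [-1.26 -0.34  4.33] [ 0.6228 -0.1291  0.1804]
24.825 [-1.69  0.15  3.66] [ 0.6229 -0.1291  0.1804]
24.875 [-1.33 -0.5   3.06] [ 0.6228 -0.1291  0.1804]
24.925 [-0.87 -0.46  3.61] [ 0.6229 -0.1291  0.1804]
24.975 [-1.86 -0.67  3.99] [ 0.6229 -0.1291  0.1804]
```

View pics/sc20.png

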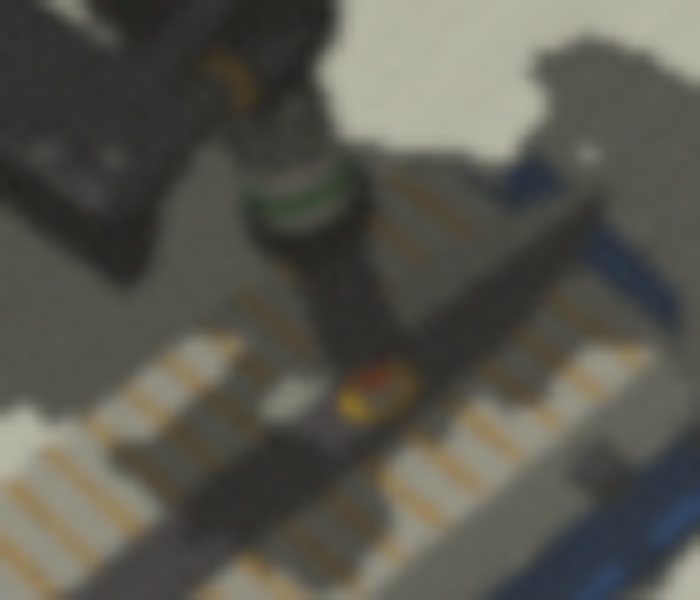

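View pics/si20.png

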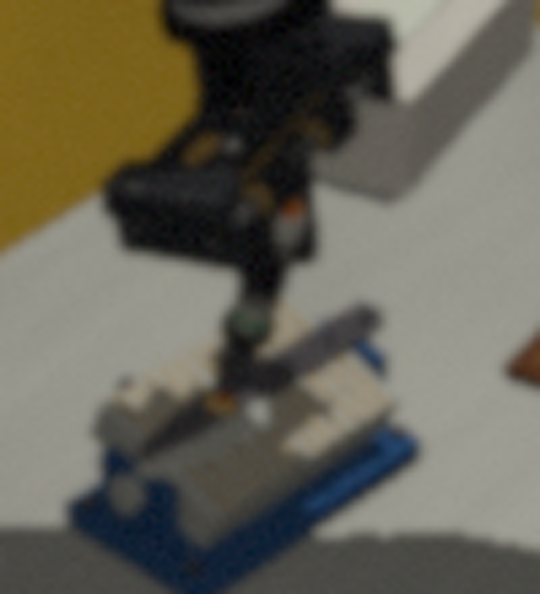

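View pics/w20.png

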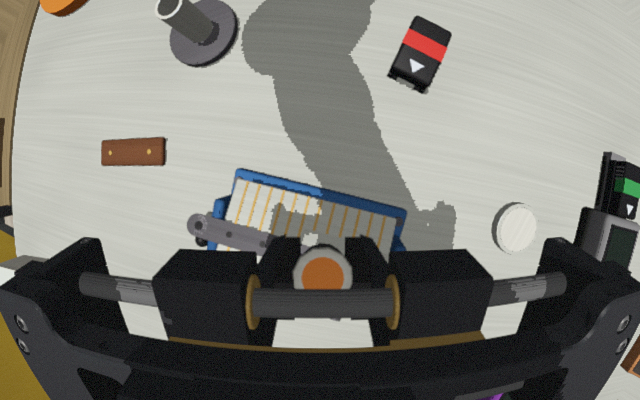

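Call:
{"op": "arm_command", "data": {
  "moves": [
    [-0.0003, 0, 0.0007, 0, -1]
  ]
}}

```text
t: 25.15
tool_pos: [0.623, -0.1291, 0.1797]
tcp_rot: [-3.061, -0.145, -2.999]
force: [-2.9, 1.0, 4.9]
finger_gap: 0.258
```

```bash
python3 - <<'E'
from h import *
st();tipinfo()
F=[];P=[]
for n in range(10): 
    s=snapshot("scene");o=observe();F.append(o["force"]);P.append(o["tool_pos"])
print(np.mean(F,0).round(2),P[0].round(4),P[-1].round(4),o["tcp_rot"],o["t"])
f=np.mean(F,0)-[-.4,0,-1.75];print("N",f@N,"mm",(f@N-2)/.8)
w=snapshot("wrist");crop(w,240,180,410,340,4.5,"w21.png");crop(w,560,100,640,270,4,"w21b.png");tipinfo()
E
```

```text
t 25.15 q [ 0.583  1.07  -1.174  1.442  0.996  1.458  1.046] p [ 0.623  -0.1291  0.1797] rpy [-3.0607 -0.1446 -2.9995] z [-0.131 -0.1   -0.986] F [-2.9  1.   4.9] gap 0.258
d [-0.3059  0.0325  0.9515] tilt 17.91 err 0.41 tip [ 0.6678 -0.1315  0.07  ] height -0.0052 lateral [0.0013 0.0004 0.0004]
[-1.62 -0.07  4.1 ] [ 0.6231 -0.1291  0.1796] [ 0.6231 -0.1291  0.1796] [-3.06073592 -0.14457838 -2.99947418] 25.65
N 5.9343998273534515 mm 4.917999784191814
d [-0.3059  0.0324  0.9515] tilt 17.92 err 0.41 tip [ 0.6679 -0.1314  0.0699] height -0.0052 lateral [0.0013 0.0004 0.0004]
```

View pics/w21.png

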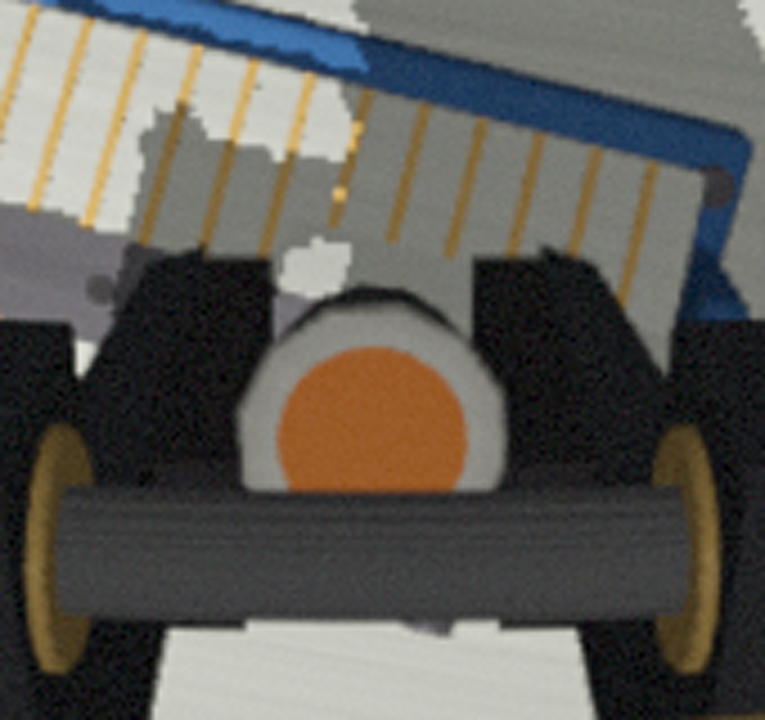

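View pics/w21b.png

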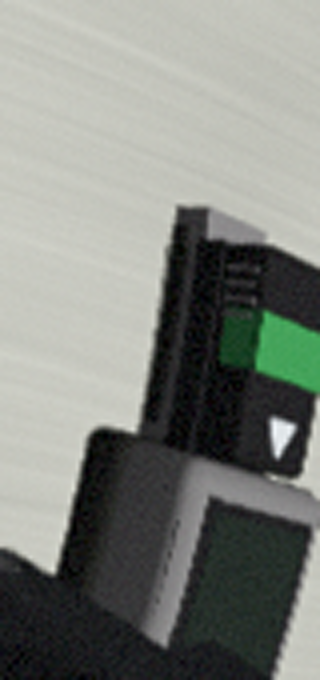

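```bash
python3 -c "
from station import close_job; print(close_job())"
```

```text
the job is handed in; nothing more can be done
None
```

The charged (green) pack is on the T-rail against the tester's head, and the arm is holding the probe on the blade spot. I handed the job in at about 25.7 s.

**What I did**
- **Pack:** I slid it on until it stopped dead, pushing with up to about 27 N, well over the 6–13 N the nibs resist with. Afterwards its tape edge, its rear edge and the arrow lay within 1–3 mm of where they should be when home. Later wrist-camera pictures still show it flush with the head.
- **Probe:** The moves cannot tilt the hand. I gripped the pen lightly, pivoted it about 18° between the pads against the stand's tube, gripped harder and lifted it out. I then pressed it on the spot along its own axis.

**Last checks on the probe**

| Check | Result |
|---|---|
| Force along the pen | about 5.9 N |
| Tip pushed in | about 4.9 mm by force, about 5.2 mm by travel |
| Distance from ring centre | about 1.5 mm by the arm's own pose; the last camera check, just above the face, gave about 0.6 mm |
| Squareness to the blade face | about 0.4° off the fitted plate |
| Steadiness | no measurable movement over 0.5 s, grip set to 55 N |

**What disagreed or is uncertain**
- The plate's tilt came out between 17.9° and 21° in different fits. I used 18°, so squareness is good to about 1–2°.
- My first in-hand pen fit was about 9 pixels off from the end cap in the wrist picture. A combined fit settled it.
- I have no direct signal that the pack clicked home, only the dead stop and the pictures.
- My first grip on the pack was abandoned at joint limits. I turned the hand half round and gripped again.

I did not touch the spent pack, the reference block, the handle scale or the purple look-alike.

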